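# Make up two fossil teaching kits

### The job

Make up two teaching kits: put the long claw cast and the pink pebble into the rectangular tray, and the short claw cast and the brass bell into the round tray, each thing in a cell of its own (either cell will do), resting on the cell's floor and not on a rim or divider, the claws lying flat and the bell standing upright. Set things down rather than letting them fall, and leave the vertebra, the ammonite and the two glass domes where they are.

Things in the scene. Friction and masses are not known exactly. Their poses are not given: they have to be found in the camera images.
- long_claw_center (a point): The larger of two grey claw casts of the same shape, loose, lying on its side on the bench: 100 mm long in all, 22 mm high, 60 g. The point is the middle of its straight middle part, 11 mm above its underside; x runs along that part (28 mm long, 22 mm wide across y, the place to grip) towards the tip, z up. Root end reaches 50 mm towards -x, the hooked tip 50 mm towards +x and 28 mm towards -y
- short_claw_center (a point): The smaller grey claw cast, loose, lying on its side: 64 mm long in all, 14 mm high, 30 g. The point is the middle of its straight middle part, 7 mm above its underside; x runs along that part (18 mm long, 14 mm wide across y, the place to grip) towards the tip, z up. Root end reaches 32 mm towards -x, the hooked tip 32 mm towards +x and 18 mm towards -y
- pebble_center (a point): Pink quartz pebble, loose, round from above, 38 mm in diameter, 28 mm high, flat underside, 60 g. The point is its centre, 14 mm above its underside; its side is upright from 3 mm below to 3 mm above the point
- bell_center (a point): Brass hand bell standing on its mouth, loose, 120 g: mouth 48 mm in diameter, 72 mm high with its upright round dark wood handle. The point is on its axis half-way up, 36 mm above its underside; the handle, 16 mm in diameter, spans from 2 mm to 36 mm above the point; z up
- rect_tray: White rectangular kit tray, outside 200 mm along its x, 130 mm along its y. Fixed to the bench. Origin at the centre of its underside, z up. Floor 5 mm thick, rim and divider 18 mm above the bench, walls 5 mm thick. The divider runs along the tray's y axis at x = 0 and makes two equal cells, one at +x and one at -x, each 92 mm by 120 mm inside, its centre 49 mm from the tray's centre
- round_tray: White round kit tray, outside diameter 180 mm, inside 168 mm at the floor. Fixed to the bench. Origin at the centre of its underside, z up. Floor 5 mm thick, rim and divider 18 mm above the bench, walls 5 mm thick. The divider runs along the tray's y axis at x = 0 and makes two equal cells, one at +x and one at -x, each a half-moon; 38 mm from the tray's centre is a good middle of a cell
- vertebra_center (a point): Bone-coloured vertebra cast, to be left alone: a waisted spool 44 mm in diameter, 28 mm high, with a spur on one side. The point is the spool's centre, 14 mm above its underside
- ammonite_center (a point): Brown ammonite disc with a spiral ridge, to be left alone: 56 mm in diameter, 18 mm high. The point is on its axis, 8 mm above its underside
- dome_left_center (a point): Clear glass dome cover on a dark wooden base, to be left alone, on the robot's left: 84 mm in diameter, 96 mm high with its knob. The point is on its axis, 48 mm above its underside
- dome_right_center (a point): The same sort of glass dome, on the robot's right, to be left alone. The point is on its axis, 48 mm above its underside
Things that resemble listed ones, but are neither listed nor needed, are in the scene too. What is shaped like the part that bears bell_center but purple is not meant. What is shaped like the part that bears long_claw_center but orange is not meant.

How it is judged:
At the end, for the whole second after the job is handed in: Each of the four in its tray, the two of a tray on opposite sides of the divider (8 to 85 mm from it, within 55 mm of the middle along it), on the floor (at most 4 mm high), claws and bell within 0.2 rad of flat or upright, all at rest; the other four within 20 mm of their starts (((x of long_claw_center in the frame of rect_tray between 0.008 and 0.085 m and x of pebble_center in the frame of rect_tray between -0.085 and -0.008 m) or (x of long_claw_center in the frame of rect_tray between -0.085 and -0.008 m and x of pebble_center in the frame of rect_tray between 0.008 and 0.085 m)) and ((x of short_claw_center in the frame of round_tray between 0.008 and 0.085 m and x of bell_center in the frame of round_tray between -0.085 and -0.008 m) or (x of short_claw_center in the frame of round_tray between -0.085 and -0.008 m and x of bell_center in the frame of round_tray between 0.008 and 0.085 m)) and y of long_claw_center in the frame of rect_tray between -0.055 and 0.055 m and z of long_claw_center in the frame of rect_tray between 0.005 and 0.02 m and y of pebble_center in the frame of rect_tray between -0.055 and 0.055 m and z of pebble_center in the frame of rect_tray between 0.005 and 0.023 m and y of short_claw_center in the frame of round_tray between -0.055 and 0.055 m and z of short_claw_center in the frame of round_tray between 0.005 and 0.016 m and y of bell_center in the frame of round_tray between -0.055 and 0.055 m and z of bell_center in the frame of round_tray between 0.005 and 0.045 m and angle between each of long_claw_center, short_claw_center, bell_center's own z axis and vertical below 0.2 rad and linear speed of each of long_claw, short_claw, pebble, bell below 0.02 m/s and angular speed of each of long_claw, short_claw, pebble, bell below 0.3 rad/s and distance of each of vertebra_center, ammonite_center, dome_left_center, dome_right_center from where it was at the start of the episode below 0.02 m); the robot touches nothing.
It fails at once if a thing for the kits is let fall (over 0.7 m/s with no finger on it) ((linear speed of long_claw above 0.7 m/s and contact force between the fingers and long_claw below 0.05 N) or (linear speed of short_claw above 0.7 m/s and contact force between the fingers and short_claw below 0.05 N) or (linear speed of pebble above 0.7 m/s and contact force between the fingers and pebble below 0.05 N) or (linear speed of bell above 0.7 m/s and contact force between the fingers and bell below 0.05 N)).
It fails at once if a bystander is pushed more than 20 mm (distance of any of vertebra_center, ammonite_center, dome_left_center, dome_right_center from where it was at the start of the episode above 0.02 m).
It also fails if it takes over 106 s, if anything falls off the work surface, if the arm or the gripper's body presses on something with over 40 N, if the wrist force passes 120 N, or if a joint passes its speed limit or range.

### The arm

A 7-joint arm with a two-finger parallel gripper is mounted at the origin on the work surface. World frame = base frame: x ahead of the robot, y to its left, z up, the work surface at z = 0. Lengths are in m, angles in rad, forces in N, time in s.
With the tool pointing down it reaches from about 0.4 to 0.85 m from the base axis. Payload 10.4 kg.
Tool frame: the origin (TCP) lies midway between the tips of the shut fingers; the grasp point (between the pads) lies 19 mm behind it; x points along the fingers, y is the direction in which the jaws open and shut, and the axes are right-handed (so a half turn about x gives the same grasp; the last joint's range is limited). The gripper opens to 87 mm and grips with 3 to 60 N. Pads are 19 mm wide; open, the fingers measure 117 mm over their backs; the gripper's body (75 mm by 190 mm) begins 51 mm behind the grasp point.
Start: joints at [1.317, 0.332, -0.065, 1.46, 0.022, 1.35, -0.088], TCP at [0.143, -0.608, 0.198] pointing down, gripper open.
Joint ranges: [-2.6, 2.6], [-0.5, 2.12], [-1.47, 1.34], [0.16, 2.42], [-1.27, 4.41], [0.06, 2.06], [-2.6, 2.6]. Speed limits (rad/s): [2.22, 2.22, 2.79, 2.79, 3.14, 3.14, 3.14].

### API

Orientations are given as a unit quaternion [x, y, z, w].
In Python, from bench import r gives the robot as it stands.
- The arm moves only by the shell command python3 -m jog 'ROWS' [OPENING] [FORCE]. ROWS is JSON, a list of rows, each an object with "slide": the shift along the tool's x, y, z in cm, a list of three; "roll": the turn about the tool's x in degrees. A call has 1 to 5 rows; each row is the pose to reach, as a shift and turn from the pose measured when the call began, along the tool's axes at that moment; what a row does not reach only later rows make up. A row lasts 1/12 s, in which the tool goes at most 41.7 mm and 7.16 degrees, less where a joint would pass 70% of its speed; a pose out of reach is approached as far as the arm can. A call with a gripper value outside its range is refused whole. OPENING is the closure, from 0 (fully open) to 1 (shut), set as the call begins (- or left out, the last holds). The fingers move at their own pace and stop on an object; FORCE is the grip in N (left out, the last holds). Time passes only in rows, so rows that repeat a pose let the fingers close. It gives the time, the measured TCP pose, the force and the opening at its end, in the units of the state.
- r.read_state(): the state, without advancing time (a new reading comes with each control period).
- r.camera(name): name is "scene" or "top"; returns the picture (480x640x3 uint8, red, green, blue); there is no depth.
- r.camera_info(name): a dict with "intrinsics" (3x3 intrinsics, pixels), "k1" (the pictures are not rectified: a ray, as slopes to the right and down, at radius r is drawn at 1 + k1 r^2 times it, then the intrinsics apply), "R" (3x3) and "t" (3): a world point X has camera coordinates R X + t. Camera axes: x right, y down, z forward; pixel columns grow to the right and rows downward; lengths in m; the calibration is good to about 2 mm. A picture is of the moment at which its call begins. camera_info takes no time and is no camera call.
- r.close_job(): hands the job in, once; it reports no verdict.
The state is a dict: "time": time; "joint_positions": joint angles; "joint_vel": joint speeds; "joint_torque": joint torques, N m; "ee_pos": TCP position; "eef_rot": TCP orientation; "ft_force": force on the tool from outside, world axes, zero at the start; "torque": the same for the moment, N m; "width": finger opening in m.
Only numpy, scipy, OpenCV 4.12 (cv2) and the standard library are available. Lean on these libraries where they do the work, as an engineer would, in place of code of your own. Each camera call takes 0.05 s, during which the arm holds its last target.

## Working session

There is one attempt and no reset: what is moved stays moved. The work goes in short steps, Python scripts to look and compute and a shell command to move; the robot and the scene stay as the last step left them, time stands still between calls to the robot, and variables do not carry over. Pictures are saved under pics/ and viewed, and the job is handed in when it is done.

```bash
ls; mkdir -p pics
python3 - <<'E'
from bench import r
import cv2
s=r.read_state()
for k,v in s.items(): print(k,v)
for n in("scene","top"):
    im=r.camera(n); cv2.imwrite(f"pics/{n}0.png",im[:,:,::-1]); i=r.camera_info(n); print(n,i)
E
```

```text
pics
time 0.0
joint_positions [ 1.31739119  0.33285674 -0.06470539  1.4609593   0.02159797  1.34990686
 -0.08852602]
joint_vel [0.00084334 0.00070334 0.00043861 0.00089697 0.00019836 0.00063965
 0.00067854]
joint_torque [ 3.96070927e-04 -6.23249745e+01  2.50642985e-02 -3.89892769e+01
 -6.13121968e-02  3.97828000e-02  1.29392861e-04]
ee_pos [ 0.14287227 -0.6080051   0.19715485]
eef_rot [-0.70232234 -0.08192168  0.70248424 -0.08092015]
ft_force [-1.01246804  0.46887853 -0.00448596]
torque [ 0.05513082 -0.00810586 -0.03667692]
width 0.08711469403576166
scene {'intrinsics': array([[610.43738189,   0.        , 310.31756094],
       [  0.        , 610.43738189, 232.05977961],
       [  0.        ,   0.        ,   1.        ]]), 'k1': -0.04896405833712206, 'R': array([[-0.25138017,  0.96765894,  0.0210759 ],
       [ 0.5806451 ,  0.16819109, -0.79659464],
       [-0.7743767 , -0.18801047, -0.60414633]]), 't': array([ 0.12419369, -0.24262795,  1.47884224])}
top {'intrinsics': array([[510.82869519,   0.        , 320.79484116],
       [  0.        , 510.82869519, 239.73935706],
       [  0.        ,   0.        ,   1.        ]]), 'k1': -0.12213950969595155, 'R': array([[-0.03312473, -0.99944063, -0.0046029 ],
       [-0.9706842 ,  0.03326796, -0.23804499],
       [ 0.23806497, -0.00341721, -0.97124322]]), 't': array([0.01397688, 0.5233352 , 1.05531358])}
```

View pics/scene0.png

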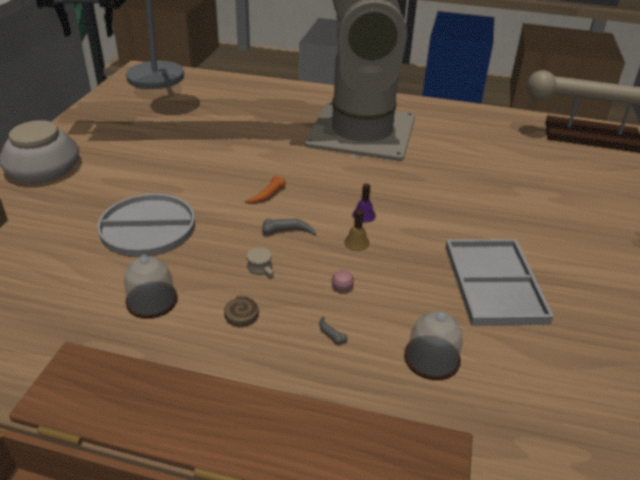

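View pics/top0.png

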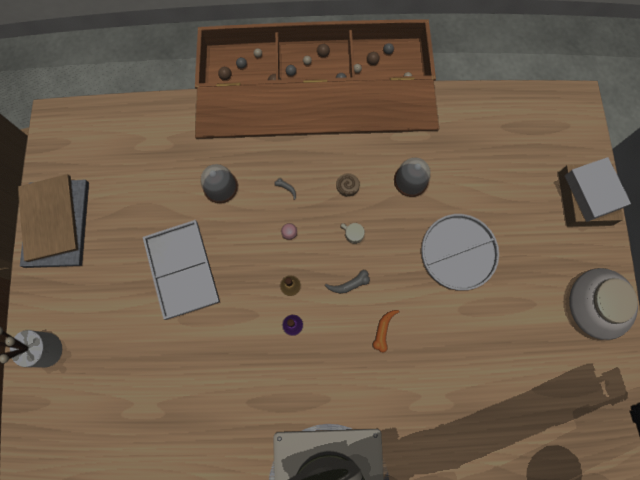

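The top view shows the rectangular tray at about (182,269), the round tray at (460,252), the long grey claw at (348,284), the short grey claw at (286,188), the pebble at (289,231), the bell at (290,286) and the purple decoy bell at (292,325). The orange decoy is at (385,330). The domes are at (219,184) and (412,177), with the vertebra at (355,232) and the ammonite at (348,185).

```bash
cat > h.py <<'E'
import numpy as np, cv2
from bench import r
def ray(n,uv):
    i=r.camera_info(n); K=i['intrinsics']; d=np.array([i['k1'],0,0,0.])
    p=cv2.undistortPoints(np.array(uv,float).reshape(-1,1,2),K,d).reshape(-1,2)
    R,t=np.array(i['R']),np.array(i['t'])
    D=np.c_[p,np.ones(len(p))]@R
    return -R.T@t, D
def onz(n,uv,z):
    c,D=ray(n,uv); return c+D*((z-c[2])/D[:,2])[:,None]
def two(uvs,uvt):
    A=[];b=[]
    for n,u in(("scene",uvs),("top",uvt)):
        c,D=ray(n,[u]); d=D[0]/np.linalg.norm(D[0]); P=np.eye(3)-np.outer(d,d); A.append(P);b.append(P@c)
    A=np.vstack(A);b=np.hstack(b); x=np.linalg.lstsq(A,b,rcond=None)[0]
    return x, np.linalg.norm(A@x-b)
def proj(n,X):
    i=r.camera_info(n)
    return cv2.projectPoints(np.array(X,float).reshape(-1,1,3),cv2.Rodrigues(np.array(i['R']))[0],np.array(i['t']),i['intrinsics'],np.array([i['k1'],0,0,0.]))[0].reshape(-1,2)
E
python3 - <<'E'
import cv2
t=cv2.imread("pics/top0.png"); 
cv2.imwrite("pics/topc.png",cv2.resize(t[160:350,140:340],None,fx=3.1,fy=3.1,interpolation=cv2.INTER_CUBIC))
cv2.imwrite("pics/topd.png",cv2.resize(t[160:350,310:510],None,fx=3.1,fy=3.1,interpolation=cv2.INTER_CUBIC))
E
```

```text
(no output)
```

View pics/topc.png

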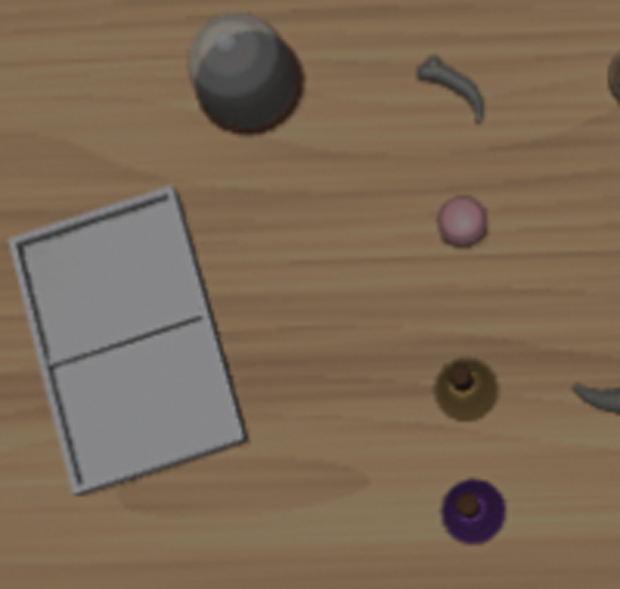

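View pics/topd.png

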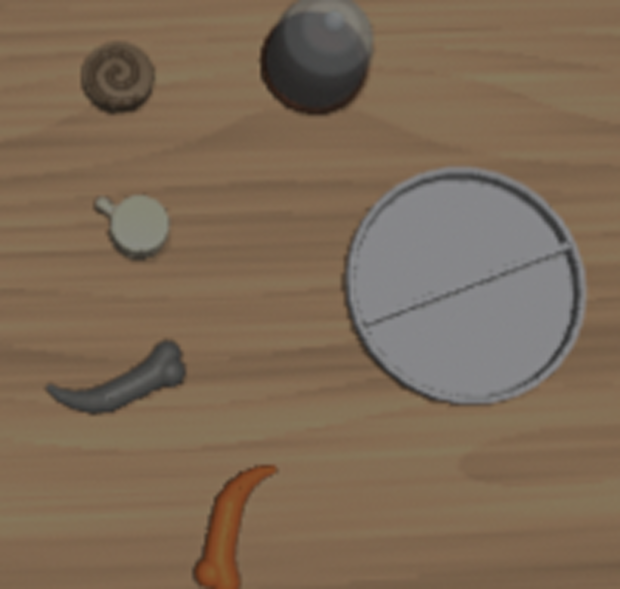

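```bash
cat > seg.py <<'E'
from h import *
t=cv2.imread("pics/top0.png"); hsv=cv2.cvtColor(t,cv2.COLOR_BGR2HSV)
def obj(mask,box,z,name):
    x0,y0,x1,y1=box; m=np.zeros(mask.shape,np.uint8); m[y0:y1,x0:x1]=mask[y0:y1,x0:x1]
    n,l,st,ce=cv2.connectedComponentsWithStats(m); k=1+np.argmax(st[1:,4]); m=(l==k).astype(np.uint8)
    c=max(cv2.findContours(m,0,cv2.CHAIN_APPROX_NONE)[0],key=cv2.contourArea)
    print(name,"area",st[k,4],"cen",ce[k],onz("top",[ce[k]],z)[0].round(4),"minrect",cv2.minAreaRect(c))
    return m,c
if __name__=="__main__":
    for p in [(346,285),(288,187),(289,231),(290,290),(292,328),(180,250),(300,200)]: print(p,hsv[p[1],p[0]])
    grey=((hsv[...,1]<70)).astype(np.uint8)
    m,c=obj(grey,(318,262,378,302),0.011,"long"); W=onz("top",c[:,0],0.011); print("extent",W.min(0),W.max(0))
    cv2.imwrite("pics/ml.png",m*255)
    m,c=obj(grey,(270,172,302,206),0.007,"short")
    pink=(((hsv[...,0]>165)|(hsv[...,0]<4))&(hsv[...,1]>40)).astype(np.uint8)
    m,c=obj(pink,(272,215,306,246),0.014,"pebble"); W=onz("top",c[:,0],0.014); print("ext",np.ptp(W,axis=0))
    g=cv2.inRange(hsv,(0,0,95),(180,60,255))//255
    m,c=obj(g,(130,210,230,330),0.018,"rect"); b=cv2.approxPolyDP(c,6,True)[:,0]; print(b); print(onz("top",b,0.018).round(4)); 
    bx=cv2.boxPoints(cv2.minAreaRect(c)); B=onz("top",bx,0.018); print(B.round(4), [np.linalg.norm(B[i]-B[i-1]) for i in range(4)])
    m,c=obj(g,(410,205,505,300),0.018,"round"); W=onz("top",c[:,0],0.018)[:,:2].astype(np.float32); print(cv2.fitEllipse(W), cv2.minEnclosingCircle(W))
E
python3 seg.py
```

```text
(346, 285) [20 10 80]
(288, 187) [30  9 84]
(289, 231) [173  23 133]
(290, 290) [ 19 129  69]
(292, 328) [137 148  74]
(180, 250) [120   6 137]
(300, 200) [ 15  96 130]
long area 408 cen [350.94117647 283.11029412] [ 0.4336 -0.0683  0.011 ] minrect ((347.8293762207031, 283.33477783203125), (14.914024353027344, 43.88262176513672), 69.27444458007812)
extent [ 0.4138195  -0.10960982  0.011     ] [ 0.46261752 -0.00981928  0.011     ]
short area 147 cen [285.60544218 186.36734694] [0.6703 0.0751 0.007 ] minrect ((286.48077392578125, 187.5961456298828), (26.224031448364258, 8.770580291748047), 37.87498474121094)
pebble area 161 cen [288.86956522 231.02484472] [0.5587 0.0689 0.014 ] minrect ((289.0, 231.0), (14.0, 14.0), 90.0)
ext [0.0337005  0.03239932 0.        ]
rect area 4620 cen [180.27835498 269.76774892] [0.4753 0.3178 0.018 ] minrect ((179.1859893798828, 269.1716003417969), (87.93665313720703, 58.120330810546875), 74.5213623046875)
[[195 220]
 [142 237]
 [164 319]
 [217 301]]
[[0.5918 0.2867 0.018 ]
 [0.5554 0.4112 0.018 ]
 [0.3645 0.352  0.018 ]
 [0.4018 0.2325 0.018 ]]
[[0.5615 0.4176 0.018 ]
 [0.5941 0.2857 0.018 ]
 [0.3954 0.2281 0.018 ]
 [0.3639 0.3545 0.018 ]] [np.float64(0.20742276715201546), np.float64(0.1358868029450133), np.float64(0.20686162171087957), np.float64(0.13032213748960525)]
round area 4414 cen [459.33982782 252.18169461] [ 0.4945 -0.3193  0.018 ] minrect ((460.0, 252.0), (76.0, 76.0), 90.0)
((0.49741753935813904, -0.32225388288497925), (0.1770012378692627, 0.17818357050418854), 115.68344116210938) ((0.49734798073768616, -0.32184889912605286), 0.09044051170349121)
```

```bash
cat > s2.py <<'E'
from seg import *
grey=((hsv[...,1]<70)).astype(np.uint8)
print("cam",ray("top",[[320,240]])[0],ray("scene",[[320,240]])[0])
# divider of round tray, rect tray
for n,a,b in(("rounddiv",(427.7,264.8),(493.9,239.7)),("rectdiv",(156.5,277.5),(204.5,262.5))):
    A,B=onz("top",[a,b],.018); d=B-A; print(n,A.round(4),B.round(4),"mid",((A+B)/2).round(4),"yaw",np.degrees(np.arctan2(d[1],d[0])),np.linalg.norm(d))
def claw(box,z,L,x0guess,ang):
    x0,y0,x1,y1=box; k=8
    im=cv2.resize(t[y0:y1,x0:x1],None,fx=k,fy=k,interpolation=cv2.INTER_CUBIC)
    h=cv2.cvtColor(im,cv2.COLOR_BGR2HSV); m=(h[...,1]<60).astype(np.uint8)
    n,l,st,ce=cv2.connectedComponentsWithStats(m); j=1+np.argmax(st[1:,4])
    v,u=np.nonzero(l==j); uv=np.c_[(u+.5)/k-.5+x0,(v+.5)/k-.5+y0]
    W=onz("top",uv,z)[:,:2]; print("area mm2",len(W),W.min(0),W.max(0)); c=np.array(x0guess); th=np.radians(ang)
    for it in range(15):
        ex=np.array([np.cos(th),np.sin(th)]);ey=np.array([-ex[1],ex[0]])
        p=(W-c)@np.c_[ex,ey]
        # recentre along x from the two ends
        mx=(p[:,0].max()+p[:,0].min())/2
        s=p[:,0]-mx; xs=[];ys=[];ws=[]
        for q in np.linspace(-.14*L,.14*L,9):
            sel=abs(s-q)<.02*L; yy=p[sel,1]; xs.append(q);ys.append((yy.max()+yy.min())/2);ws.append(np.ptp(yy))
        a,b=np.polyfit(xs,ys,1); c=c+ex*mx+ey*b; th+=np.arctan(a)*.7
    print("c",c.round(4),"deg",np.degrees(th).round(1),"w",np.round(ws,4),"ext",(p.min(0)-[mx,0]).round(4),(p.max(0)-[mx,0]).round(4))
claw((318,262,378,302),.011,.1,(.43,-.07),120)
claw((270,172,302,206),.007,.064,(.67,.075),230)
# bell
br=((hsv[...,2]<95)&(hsv[...,1]>95)).astype(np.uint8)
m,c=obj(br,(272,270,310,302),0.0,"bell"); 
W=onz("top",c[:,0],0)[:,:2].astype(np.float32);print(cv2.fitEllipse(W))
# bell in scene
s=cv2.imread("pics/scene0.png"); cv2.imwrite("pics/sb.png",cv2.resize(s[170:360,210:410],None,fx=3,fy=3,interpolation=cv2.INTER_CUBIC))
print(proj("scene",[[.434,-.068,.011],[.6703,.0751,.007],[.5587,.0689,.014]]))
E
python3 s2.py
```

```text
cam [2.57222996e-01 1.65000703e-04 1.14960782e+00] [1.31728154 0.19866855 0.6975435 ]
rounddiv [ 0.4679 -0.2438  0.018 ] [ 0.521  -0.4036  0.018 ] mid [ 0.4945 -0.3237  0.018 ] yaw -71.62073951262883 0.16833454136927578
rectdiv [0.459  0.3725 0.018 ] [0.4904 0.2622 0.018 ] mid [0.4747 0.3174 0.018 ] yaw -74.12543314829604 0.11470518742933783
area mm2 25121 [ 0.41271408 -0.10960489] [ 0.46323075 -0.00913193]
c [ 0.4287 -0.065 ] deg 114.5 w [0.0208 0.0207 0.0201 0.0196 0.0196 0.0197 0.0198 0.0198 0.0202] ext [-0.0497 -0.0275] [0.0497 0.0137]
area mm2 8931 [0.63818752 0.05234922] [0.69212342 0.10187674]
c [0.6705 0.0714] deg 235.9 w [0.0136 0.0133 0.013  0.013  0.0131 0.013  0.0131 0.0129 0.0126] ext [-0.0319 -0.0184] [0.0319 0.0087]
bell area 313 cen [290.02236422 285.30351438] [0.4349 0.0695 0.    ] minrect ((290.0, 285.5), (19.0, 20.0), 90.0)
((0.4349222779273987, 0.06959120184183121), (0.044068917632102966, 0.04462582617998123), 108.85755920410156)
[[283.50209591 226.30745078]
 [328.78043749 331.54376262]
 [340.51359195 281.01144223]]
```

View pics/sb.png

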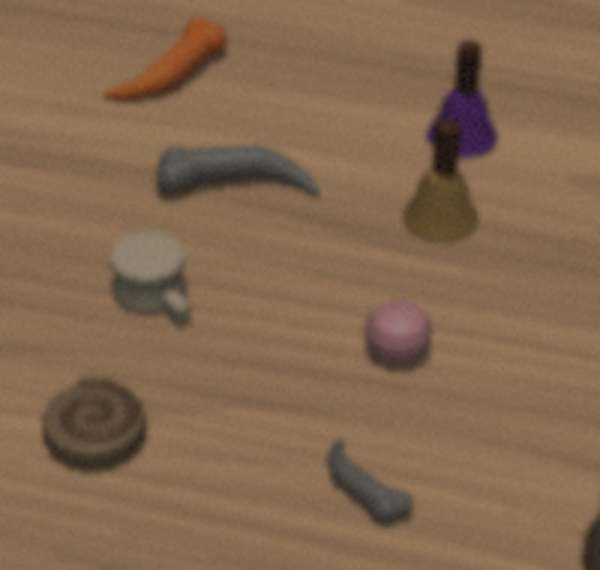

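```bash
cat > s3.py <<'E'
from h import *
from scipy.spatial.transform import Rotation as Ro
print("handle top",two((359.7,210.7),(289.0,279.4)))
s=r.read_state(); R=Ro.from_quat(s['eef_rot']).as_matrix(); print(R.round(3)); print("jaw yaw",np.degrees(np.arctan2(R[1,1],R[0,1])))
C=np.array([.479,.321]);a=np.radians(16.8);ex=np.array([np.cos(a),np.sin(a)]);ey=np.array([-ex[1],ex[0]])
P=[np.r_[C+i*.1*ex+j*.065*ey,.018] for i,j in((1,1),(1,-1),(-1,-1),(-1,1),(0,-1),(0,1))]
D=np.array([.4974,-.322]);b=np.radians(18.4)
Q=[np.r_[D+.09*np.array([np.cos(b+k*np.pi/16),np.sin(b+k*np.pi/16)]),.018] for k in range(32)]
for n in("scene","top"):
    im=cv2.imread(f"pics/{n}0.png"); k=4; im=cv2.resize(im,None,fx=k,fy=k,interpolation=cv2.INTER_CUBIC)
    p=proj(n,P); q=proj(n,Q)
    for u in np.r_[p,q,q.mean(0,keepdims=True)]: cv2.circle(im,tuple(int(x) for x in (u+.5)*k),3,(0,0,255),-1)
    cs=[]
    for u in(p,q):
        c=(u.mean(0)*k).astype(int); cs.append(im[max(c[1]-220,0):c[1]+220,c[0]-200:c[0]+200])
    h=min(x.shape[0] for x in cs); cv2.imwrite(f"pics/ov_{n}.png",np.hstack([x[:h] for x in cs]))
E
python3 s3.py
```

```text
handle top (array([0.43546586, 0.07020963, 0.0754143 ]), np.float64(0.004767853173135626))
[[-0.     0.229 -0.973]
 [ 0.001 -0.973 -0.229]
 [-1.    -0.001  0.   ]]
jaw yaw -76.77447399214653
```

View pics/ov_scene.png

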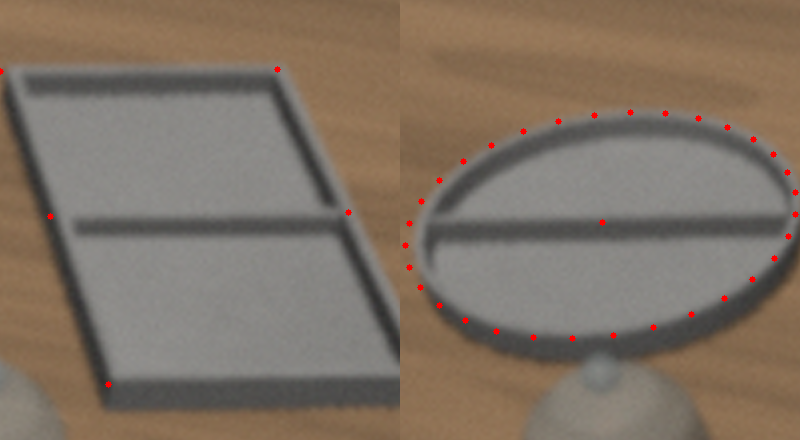

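View pics/ov_top.png

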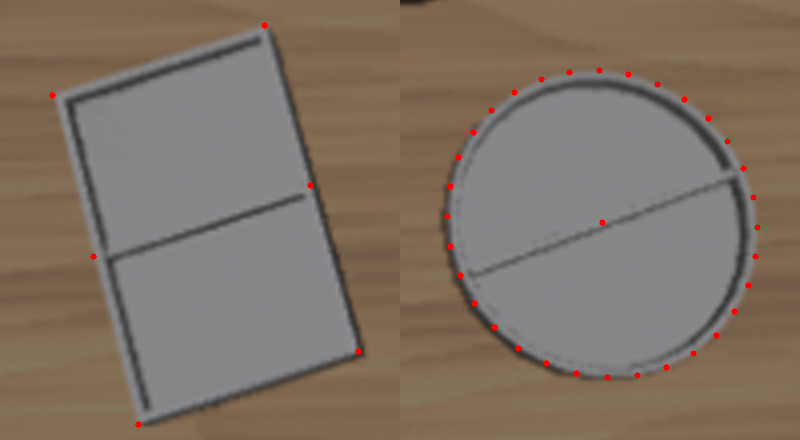

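Predicted rims line up with both views to within 1–2 px. The bell's handle top comes out at z≈75 mm (expected 72) and its position agrees with the mouth ellipse. Next I'll write a helper that prints the remaining slide and roll, then start moving.

```bash
cat > go.py <<'E'
import sys
from h import *
from scipy.spatial.transform import Rotation as Ro
s=r.read_state(); R=Ro.from_quat(s['eef_rot']).as_matrix(); p=np.array(s['ee_pos'])
yaw=np.degrees(np.arctan2(R[1,1],R[0,1]))
print("t %.2f pos %s yaw %.1f tilt %.1f w %.4f F %s q %s"%(s['time'],p.round(4),yaw,np.degrees(np.arccos(-R[2,0])),s['width'],np.round(s['ft_force'],1),np.round(s['joint_positions'],2)))
if len(sys.argv)>3:
    T=np.array([float(a) for a in sys.argv[1:4]]); d=R.T@(T-p)*100
    print("slide",d.round(1),"dist %.0fmm"%(np.linalg.norm(d)*10), "roll %.1f"%(-((float(sys.argv[4])-yaw+180)%360-180)) if len(sys.argv)>4 else "")
E
python3 go.py 0.4287 -0.065 0.15 24.5
```

```text
t 0.10 pos [ 0.1429 -0.6081  0.1972] yaw -76.8 tilt 0.1 w 0.0868 F [-0.4  0.1 -0.1] q [ 1.32  0.33 -0.06  1.46  0.02  1.35 -0.09]
slide [  4.8 -46.3 -40.3] dist 616mm roll -101.3
```

```bash
python3 -m jog '[{"slide":[0.3,-3,-2.6],"roll":-7},{"slide":[0.6,-6,-5.2],"roll":-14},{"slide":[0.9,-9,-7.8],"roll":-21},{"slide":[1.2,-12,-10.4],"roll":-28},{"slide":[1.5,-15,-13],"roll":-35}]' 0.5 20; python3 go.py 0.4287 -0.065 0.15 24.5
```

```text
time: 0.52
ee_pos: [0.2355, -0.4303, 0.1819]
eef_rot: [-0.644, -0.291, 0.645, -0.29]
ft_force: [0.2, -0.5, 0.7]
width: 0.0613
t 0.52 pos [ 0.2355 -0.4303  0.1819] yaw -41.4 tilt 0.1 w 0.0613 F [ 0.2 -0.5  0.7] q [ 1.21  0.06 -0.25  1.82  0.02  1.27  0.24]
slide [  3.2  -9.7 -40.2] dist 415mm roll -65.9
```

```bash
python3 -m jog '[{"slide":[0.3,-1,-4],"roll":-7},{"slide":[0.6,-2,-8],"roll":-14},{"slide":[0.9,-3,-12],"roll":-21},{"slide":[1.2,-4,-16],"roll":-28},{"slide":[1.5,-5,-20],"roll":-35}]' ; python3 go.py 0.4287 -0.065 0.15 24.5
```

```text
time: 0.93
ee_pos: [0.3304, -0.2456, 0.1668]
eef_rot: [-0.526, -0.473, 0.526, -0.472]
ft_force: [1.4, -0.5, -0.4]
width: 0.0443
t 0.93 pos [ 0.3304 -0.2456  0.1668] yaw -6.1 tilt 0.1 w 0.0443 F [ 1.4 -0.5 -0.4] q [ 1.02 -0.1  -0.46  2.   -0.05  1.24  0.47]
slide [  1.7   7.9 -19. ] dist 206mm roll -30.6
```

```bash
python3 -m jog '[{"slide":[0.4,1.6,-3.8],"roll":-6.2},{"slide":[0.8,3.2,-7.6],"roll":-12.4},{"slide":[1.2,4.7,-11.4],"roll":-18.6},{"slide":[1.6,6.3,-15.2],"roll":-24.8},{"slide":[1.7,7.9,-19],"roll":-30.6}]' ; python3 go.py 0.4287 -0.065 0.004 24.5
```

```text
time: 1.35
ee_pos: [0.4292, -0.0632, 0.1494]
eef_rot: [0.381, 0.596, -0.381, 0.595]
ft_force: [1.0, -1.0, -0.4]
width: 0.0433
t 1.35 pos [ 0.4292 -0.0632  0.1494] yaw 24.8 tilt 0.1 w 0.0433 F [ 1.  -1.  -0.4] q [ 0.78 -0.02 -0.71  1.97 -0.02  1.19  0.5 ]
slide [14.5 -0.1  0.2] dist 145mm roll 0.3
```

```bash
python3 -m jog '[{"slide":[3,0,0.1],"roll":0.2},{"slide":[6.5,-0.1,0.2],"roll":0.3},{"slide":[9,-0.1,0.2],"roll":0.3},{"slide":[10,-0.1,0.2],"roll":0.3},{"slide":[10,-0.1,0.2],"roll":0.3}]' ; python3 go.py 0.4287 -0.065 0.004 24.5
python3 - <<'E'
from h import *
a=cv2.resize(r.camera("scene")[150:300,210:360,::-1],None,fx=2.6,fy=2.6);b=cv2.resize(r.camera("top")[200:350,270:420,::-1],None,fx=2.6,fy=2.6)
cv2.imwrite("pics/g1.png",np.hstack([a,b]))
E
```

```text
time: 1.77
ee_pos: [0.4272, -0.0649, 0.0476]
eef_rot: [0.382, 0.597, -0.383, 0.593]
ft_force: [-0.5, 0.7, -0.1]
width: 0.0434
t 1.77 pos [ 0.4272 -0.0649  0.0476] yaw 24.5 tilt 0.3 w 0.0434 F [-0.5  0.7 -0.1] q [ 0.75  0.12 -0.72  2.08  0.1   0.97  0.4 ]
slide [4.4 0.2 0.1] dist 44mm roll 0.0
```

View pics/g1.png

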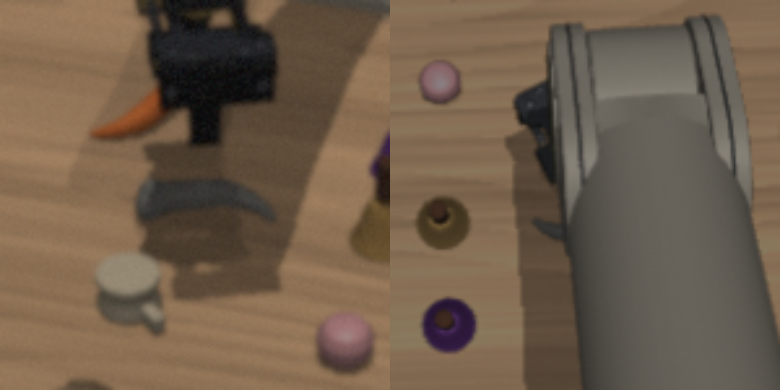

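The left panel (scene) shows the fingers lined up with the claw's middle part, about 4 cm above it. In the right panel (top view) the arm hides it. I'll descend and close.

```bash
python3 -m jog '[{"slide":[1.5,0.2,0.1]},{"slide":[3,0.2,0.1]},{"slide":[4,0.2,0.1]},{"slide":[4.3,0.2,0.1]},{"slide":[4.3,0.2,0.1]}]' ; python3 -m jog '[{"slide":[0,0,0]},{"slide":[0,0,0]},{"slide":[0,0,0]},{"slide":[0,0,0]},{"slide":[0,0,0]}]' 1 25; python3 go.py 0.4287 -0.065 0.09 24.5
```

```text
t 1.87 pos [ 0.4294 -0.0654  0.0504] yaw 24.5 tilt 0.1 w 0.0435 F [-0.7 -0.1  1.1] q [ 0.75  0.12 -0.72  2.08  0.1   0.98  0.4 ]
slide [-4.  -0.1 -0.1] dist 40mm roll -0.0invalid input at $[0]: expected keys slide, roll
invalid input at $[0]: expected keys slide, roll
```

```bash
python3 -m jog '[{"slide":[1.5,0,0],"roll":0},{"slide":[3,0,0],"roll":0},{"slide":[4,0,0],"roll":0},{"slide":[4.5,0,0],"roll":0},{"slide":[4.5,0,0],"roll":0}]'; python3 go.py 0.4287 -0.065 0.005 24.5
```

```text
time: 2.28
ee_pos: [0.4293, -0.0654, 0.0054]
eef_rot: [0.383, 0.595, -0.383, 0.594]
ft_force: [0.0, -0.2, 1.0]
width: 0.0437
t 2.28 pos [ 0.4293 -0.0654  0.0054] yaw 24.5 tilt 0.1 w 0.0437 F [ 0.  -0.2  1. ] q [ 0.72  0.21 -0.71  2.11  0.17  0.88  0.34]
slide [ 0.  -0.  -0.1] dist 1mm roll -0.0
```

```bash
python3 -m jog '[{"slide":[0,0,0],"roll":0},{"slide":[0,0,0],"roll":0},{"slide":[0,0,0],"roll":0},{"slide":[0,0,0],"roll":0},{"slide":[0,0,0],"roll":0}]' 1 25;python3 -m jog '[{"slide":[0,0,0],"roll":0},{"slide":[0,0,0],"roll":0},{"slide":[0,0,0],"roll":0}]' 1 25; python3 go.py 0.4287 -0.065 0.09 24.5
```

```text
time: 2.7
ee_pos: [0.4296, -0.0655, 0.0057]
eef_rot: [0.383, 0.595, -0.383, 0.594]
ft_force: [0.0, -0.2, -0.3]
width: 0.0174
time: 2.95
ee_pos: [0.4296, -0.0655, 0.0057]
eef_rot: [0.383, 0.595, -0.383, 0.594]
ft_force: [0.7, 1.0, -0.2]
width: 0.002
t 2.95 pos [ 0.4296 -0.0655  0.0057] yaw 24.5 tilt 0.1 w 0.0020 F [ 0.7  1.  -0.2] q [ 0.72  0.2  -0.71  2.11  0.17  0.88  0.34]
slide [-8.4 -0.1 -0.1] dist 84mm roll -0.0
```

The fingers closed to 2 mm, so they missed the claw. I'll look at where it is.

```bash
cat > look.py <<'E'
import sys
from h import *
n=sys.argv[1]; sx,sy,tx,ty,w=[int(a) for a in sys.argv[2:7]]; k=390/(2*w)
f=lambda im,x,y: cv2.resize(im[y-w:y+w,x-w:x+w,::-1],None,fx=k,fy=k,interpolation=cv2.INTER_CUBIC)
A,B=r.camera("scene"),r.camera("top"); cv2.imwrite(f"pics/{n}_s.png",A[:,:,::-1]);cv2.imwrite(f"pics/{n}_t.png",B[:,:,::-1])
cv2.imwrite(f"pics/{n}.png",np.hstack([f(A,sx,sy),f(B,tx,ty)]))
E
python3 look.py g2 284 226 345 270 75
```

```text
(no output)
```

View pics/g2.png

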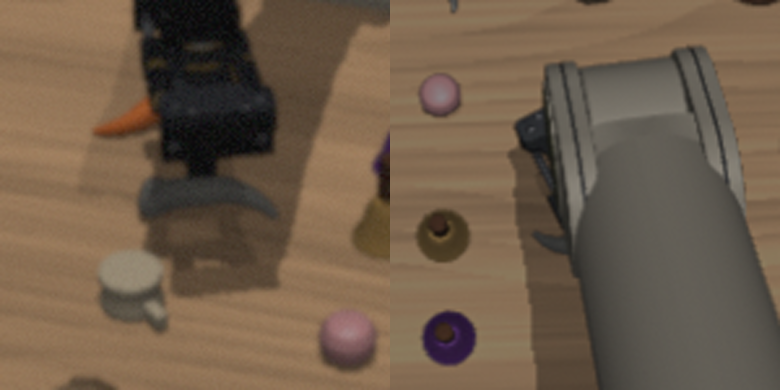

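Run:
```python
from h import *
print(proj("scene",[[.428,-.065,.049],[.4296,-.0655,.0057],[.4287,-.065,.011],[.4296,-.0655,.0247]]), proj("top",[[.4296,-.0655,.0057]]))
im=cv2.imread("pics/g2_s.png"); cv2.imwrite("pics/g2z.png",cv2.resize(im[170:260,240:350],None,fx=7,fy=6.6,interpolation=cv2.INTER_CUBIC))
```

```text
[[285.87081778 208.2529273 ]
 [285.44811707 227.44113642]
 [285.82731265 224.96234929]
 [285.41269109 219.31642142]] [[349.65280582 285.24782948]]
```

View pics/g2z.png

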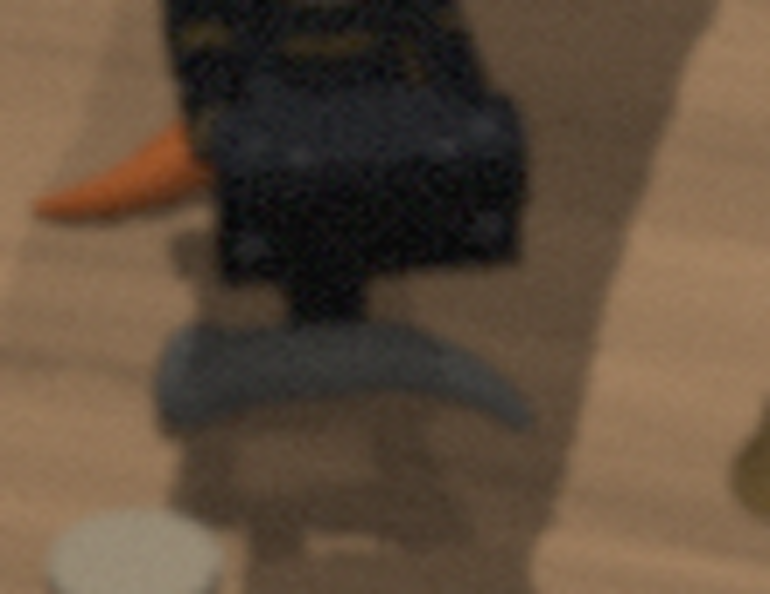

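Run:
```python
from h import *
j=np.array([.91,.415]);p=np.array([.4296,-.0655]); q=np.array([-.415,.91])
pts=[np.r_[p+j*a+q*b,h] for a in(.095,-.095) for b in(-.0375,.0375) for h in(.0757,)]
print("body long along jaw",proj("scene",pts).round(0).tolist(),proj("top",pts).round(0).tolist())
pts=[np.r_[p+j*a+q*b,h] for a in(.0375,-.0375) for b in(-.095,.095) for h in(.0757,)]
print("body long across jaw",proj("scene",pts).round(0).tolist(),proj("top",pts).round(0).tolist())
print("base",proj("top",[[0,0,0]]),proj("scene",[[0,0,0]]))
t=cv2.imread("pics/g2_t.png");s=cv2.imread("pics/g2_s.png")
cv2.imwrite("pics/g2full.png",np.hstack([cv2.resize(s[0:300,150:450],(400,400)),cv2.resize(t[180:480,200:500],(400,400))]))
```

```text
body long along jaw [[271.0, 229.0], [315.0, 226.0], [259.0, 171.0], [297.0, 168.0]] [[347.0, 234.0], [316.0, 249.0], [388.0, 312.0], [356.0, 328.0]]
body long across jaw [[235.0, 213.0], [341.0, 204.0], [232.0, 190.0], [332.0, 182.0]] [[382.0, 245.0], [303.0, 284.0], [399.0, 276.0], [319.0, 316.0]]
base [[327.35704425 485.44740836]] [[361.49703664 132.07425729]]
```

View pics/g2full.png

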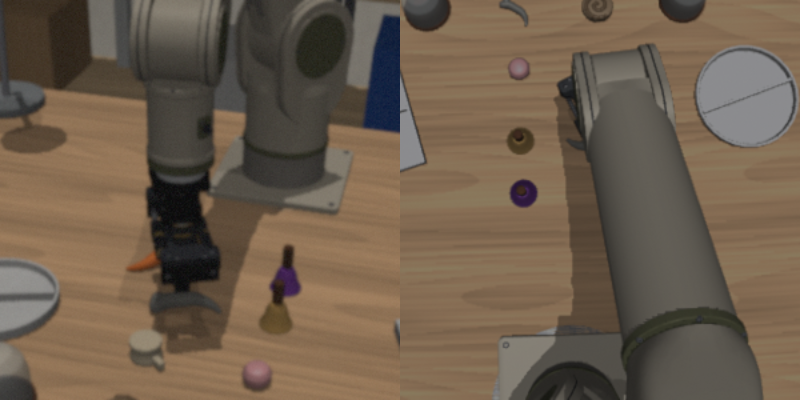

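The scene picture shows the shut fingertips hovering just above the claw: tip edge at about (287,219), where the reported TCP would put it near row 232. The claw hasn't moved. Body edges in both views also fit a real tool about 30 mm higher than the reported TCP. I'll reopen and descend in small steps, watching the force.

```bash
python3 -m jog '[{"slide":[0,0,0],"roll":0},{"slide":[0,0,0],"roll":0},{"slide":[0,0,0],"roll":0},{"slide":[0,0,0],"roll":0},{"slide":[0,0,0],"roll":0}]' 0.5 25; python3 -m jog '[{"slide":[0.2,0,0],"roll":0},{"slide":[0.4,0,0],"roll":0},{"slide":[0.4,0,0],"roll":0}]'; python3 look.py g3 284 226 345 270 60
```

```text
time: 3.47
ee_pos: [0.4296, -0.0655, 0.0057]
eef_rot: [0.383, 0.595, -0.383, 0.594]
ft_force: [0.2, -1.0, -0.8]
width: 0.0262
time: 3.72
ee_pos: [0.4292, -0.0655, 0.0012]
eef_rot: [0.383, 0.595, -0.383, 0.594]
ft_force: [-0.3, -0.3, -0.7]
width: 0.0413
```

View pics/g3.png

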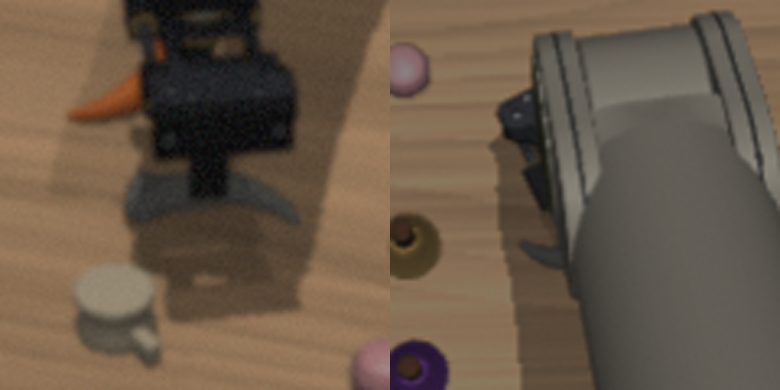

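Run:
```python
from h import *
p=np.array([.4292,-.0655]);j=np.array([.91,.415])
c,D=ray("scene",[[288.6,226]])
for d in(.021,.029,.036):
    q=p+j*d; k=((q-c[:2])@j)/(D[0,:2]@j); print(d,(c+k*D[0]).round(4), q)
```

```text
0.021 [ 0.4471 -0.0542  0.024 ] [ 0.44831  -0.056785]
0.029 [ 0.4549 -0.0519  0.03  ] [ 0.45559  -0.053465]
0.036 [ 0.4617 -0.05    0.0352] [ 0.46196 -0.05056]
```

```bash
python3 -m jog '[{"slide":[0.4,0,0],"roll":0},{"slide":[0.8,0,0],"roll":0},{"slide":[1.2,0,0],"roll":0},{"slide":[1.2,0,0],"roll":0}]';  python3 go.py; python3 -m jog '[{"slide":[0.3,0,0],"roll":0},{"slide":[0.6,0,0],"roll":0},{"slide":[0.6,0,0],"roll":0}]';  python3 go.py;python3 look.py g4 284 226 345 270 60
```

```text
time: 4.15
ee_pos: [0.4288, -0.0653, -0.0114]
eef_rot: [0.383, 0.596, -0.383, 0.594]
ft_force: [-0.8, 0.9, 0.3]
width: 0.0438
t 4.15 pos [ 0.4288 -0.0653 -0.0114] yaw 24.5 tilt 0.2 w 0.0438 F [-0.8  0.9  0.3] q [ 0.71  0.24 -0.7   2.12  0.2   0.85  0.31]
time: 4.4
ee_pos: [0.4283, -0.0652, -0.018]
eef_rot: [0.383, 0.596, -0.383, 0.593]
ft_force: [-0.5, 0.1, -0.2]
width: 0.0438
t 4.40 pos [ 0.4283 -0.0652 -0.018 ] yaw 24.5 tilt 0.2 w 0.0438 F [-0.5  0.1 -0.2] q [ 0.7   0.25 -0.7   2.13  0.21  0.83  0.3 ]
```

View pics/g4.png

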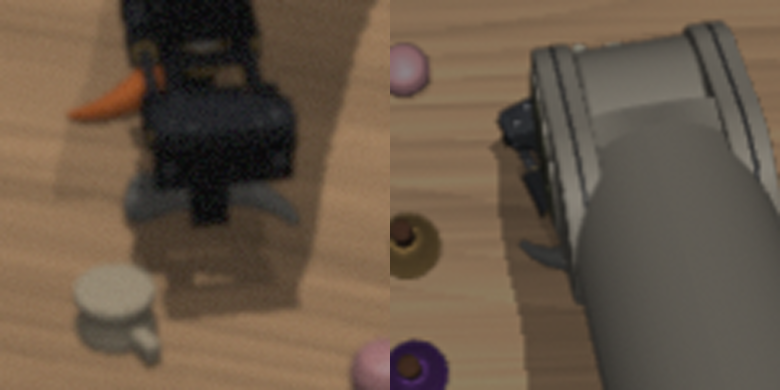

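```bash
python3 - <<'E'
from h import *
p=np.array([.4283,-.0652]);j=np.array([.91,.415])
c,D=ray("scene",[[288.6,234.3]])
for d in(.021,.029,.036):
    q=p+j*d; k=((q-c[:2])@j)/(D[0,:2]@j); print(d,(c+k*D[0]).round(4), q)
E
python3 -m jog '[{"slide":[0.2,0,0],"roll":0},{"slide":[0.3,0,0],"roll":0},{"slide":[0.3,0,0],"roll":0}]';python3 -m jog '[{"slide":[0.1,0,0],"roll":0},{"slide":[0.2,0,0],"roll":0},{"slide":[0.2,0,0],"roll":0}]'
```

```text
0.021 [ 0.4465 -0.0544  0.0041] [ 0.44741  -0.056485]
0.029 [ 0.4542 -0.0521  0.0103] [ 0.45469  -0.053165]
0.036 [ 0.461  -0.0502  0.0157] [ 0.46106 -0.05026]
time: 4.75
ee_pos: [0.4285, -0.0652, -0.0207]
eef_rot: [0.383, 0.596, -0.383, 0.593]
ft_force: [-0.0, -0.5, 0.2]
width: 0.0435
time: 5.0
ee_pos: [0.4284, -0.0652, -0.0229]
eef_rot: [0.383, 0.596, -0.383, 0.593]
ft_force: [-0.3, -1.0, -0.0]
width: 0.0433
```

```bash
python3 -m jog '[{"slide":[0.15,0,0],"roll":0},{"slide":[0.25,0,0],"roll":0},{"slide":[0.25,0,0],"roll":0}]';python3 go.py; python3 -m jog '[{"slide":[0.1,0,0],"roll":0},{"slide":[0.2,0,0],"roll":0},{"slide":[0.2,0,0],"roll":0}]'; python3 look.py g5 284 226 345 270 60
```

```text
time: 5.25
ee_pos: [0.4287, -0.0653, -0.0243]
eef_rot: [0.382, 0.596, -0.383, 0.593]
ft_force: [-10.4, 0.8, 24.5]
width: 0.0434
t 5.25 pos [ 0.4287 -0.0653 -0.0243] yaw 24.5 tilt 0.2 w 0.0434 F [-10.4   0.8  24.5] q [ 0.69  0.26 -0.69  2.13  0.23  0.82  0.29]
time: 5.5
ee_pos: [0.4288, -0.0653, -0.0244]
eef_rot: [0.381, 0.596, -0.384, 0.593]
ft_force: [-18.0, 1.9, 43.5]
width: 0.0435
```

View pics/g5.png

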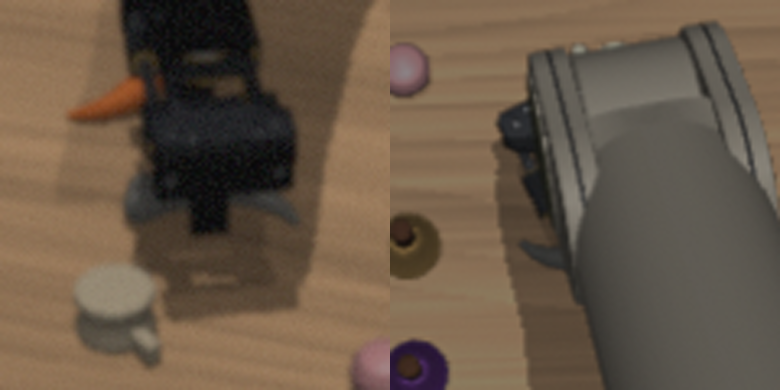

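Contact at reported z = −0.024 with the fingers on the bench, so the true tip height is about the reported z + 24 mm. I'll lift 5 mm and close.

```bash
python3 -m jog '[{"slide":[-0.5,0,0],"roll":0},{"slide":[-0.5,0,0],"roll":0},{"slide":[-0.5,0,0],"roll":0}]'; python3 -m jog '[{"slide":[0,0,0],"roll":0},{"slide":[0,0,0],"roll":0},{"slide":[0,0,0],"roll":0},{"slide":[0,0,0],"roll":0},{"slide":[0,0,0],"roll":0}]' 1 25; python3 -m jog '[{"slide":[0,0,0],"roll":0},{"slide":[0,0,0],"roll":0}]'
```

```text
time: 5.85
ee_pos: [0.429, -0.0655, -0.0192]
eef_rot: [0.381, 0.596, -0.384, 0.594]
ft_force: [-1.1, 0.9, -0.2]
width: 0.0438
time: 6.27
ee_pos: [0.4289, -0.0654, -0.0194]
eef_rot: [0.381, 0.596, -0.384, 0.594]
ft_force: [0.2, -0.9, -0.5]
width: 0.0213
time: 6.43
ee_pos: [0.4289, -0.0654, -0.0194]
eef_rot: [0.381, 0.596, -0.384, 0.594]
ft_force: [0.1, 0.2, -0.6]
width: 0.0213
```

```bash
python3 -m jog '[{"slide":[-2,0,0],"roll":0},{"slide":[-5,0,0],"roll":0},{"slide":[-8,0,0],"roll":0},{"slide":[-11,0,0],"roll":0},{"slide":[-12,0,0],"roll":0}]';  python3 go.py .428 .305 .1 16.8; python3 look.py g6 284 200 345 250 90
```

```text
time: 6.85
ee_pos: [0.4313, -0.0653, 0.1043]
eef_rot: [0.382, 0.594, -0.383, 0.595]
ft_force: [0.8, -0.2, 0.0]
width: 0.0212
t 6.85 pos [ 0.4313 -0.0653  0.1043] yaw 24.5 tilt 0.2 w 0.0212 F [ 0.8 -0.2  0. ] q [ 0.78  0.04 -0.73  2.02  0.03  1.09  0.46]
slide [  0.3  15.1 -33.8] dist 370mm roll 7.7
```

View pics/g6.png

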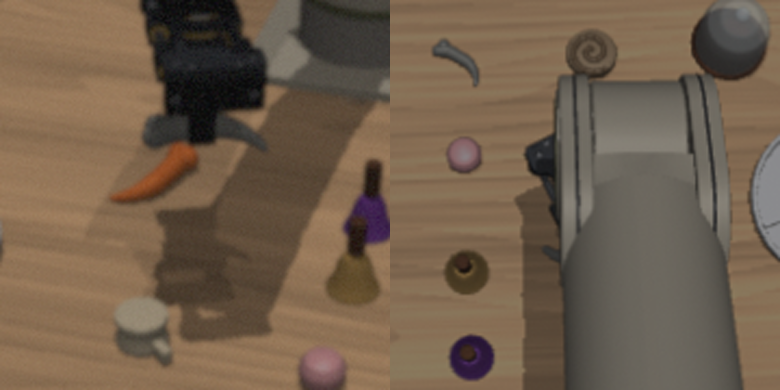

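The claw is held level: in the scene crop at (205,130) it hangs between the fingers, clear of the bench. Next I'll carry it over to the rectangular tray.

```bash
python3 -m jog '[{"slide":[0,1,-2.3],"roll":0.5},{"slide":[0,2.5,-5.6],"roll":1.5},{"slide":[0.1,4,-9],"roll":2.5},{"slide":[0.2,5.6,-12.6],"roll":3.5},{"slide":[0.2,7.1,-16],"roll":4.5}]';  python3 go.py .428 .305 .1 16.8
```

```text
time: 7.37
ee_pos: [0.4279, 0.1109, 0.0984]
eef_rot: [0.405, 0.579, -0.407, 0.579]
ft_force: [1.5, -0.5, 0.1]
width: 0.0213
t 7.37 pos [0.4279 0.1109 0.0984] yaw 19.9 tilt 0.2 w 0.0213 F [ 1.5 -0.5  0.1] q [ 0.54  0.09 -0.92  2.    0.08  1.09 -0.07]
slide [ -0.2   6.6 -18.3] dist 194mm roll 3.1
```

```bash
python3 -m jog '[{"slide":[0,1.5,-3.5],"roll":0.5},{"slide":[0,3,-7],"roll":1.5},{"slide":[0,4.5,-10.5],"roll":2.5},{"slide":[0,6,-14],"roll":3.0},{"slide":[0,7,-16.5],"roll":3.5}]';  python3 go.py .428 .305 .1 16.8
```

```text
time: 7.78
ee_pos: [0.4363, 0.293, 0.096]
eef_rot: [0.422, 0.567, -0.425, 0.566]
ft_force: [-1.1, 0.4, -0.4]
width: 0.0212
t 7.78 pos [0.4363 0.293  0.096 ] yaw 16.5 tilt 0.3 w 0.0212 F [-1.1  0.4 -0.4] q [ 0.15  0.35 -0.97  1.8   0.31  1.15 -0.63]
slide [-0.4 -0.5 -1.4] dist 15mm roll -0.3
```

```bash
python3 -m jog '[{"slide":[1.5,-0.3,-0.8],"roll":-0.3},{"slide":[3.5,-0.5,-1.4],"roll":-0.3},{"slide":[5.5,-0.5,-1.4],"roll":-0.3},{"slide":[6.5,-0.5,-1.4],"roll":-0.3},{"slide":[6.5,-0.5,-1.4],"roll":-0.3}]';  python3 go.py .428 .305 .0 16.8; python3 look.py g7 480 260 195 265 80
```

```text
time: 8.2
ee_pos: [0.4252, 0.3035, 0.0278]
eef_rot: [0.418, 0.569, -0.425, 0.566]
ft_force: [-1.5, -1.3, 0.5]
width: 0.0213
t 8.20 pos [0.4252 0.3035 0.0278] yaw 16.8 tilt 0.6 w 0.0213 F [-1.5 -1.3  0.5] q [ 0.08  0.44 -0.92  1.87  0.4   1.04 -0.72]
slide [ 2.8  0.3 -0.1] dist 28mm roll -0.0
```

View pics/g7.png

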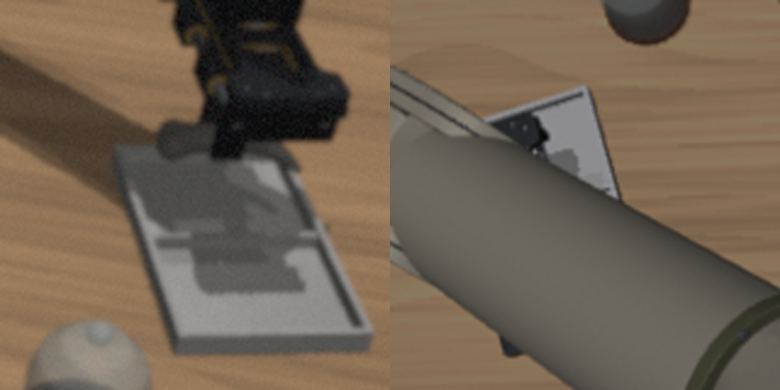

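Run:
```python
from h import *
P=onz("scene",[[465.6,237.4],[522.3,248.9]],.058); print(P.round(4), np.linalg.norm(P[1]-P[0]))
C=np.array([.478,.32]);a=np.radians(16.8);ex=np.array([np.cos(a),np.sin(a)]);ey=np.array([-ex[1],ex[0]])
print("tray coords",[( (p[:2]-C)@ex, (p[:2]-C)@ey) for p in P])
p=np.array([.4252,.3035])-C; print(p@ex,p@ey)
```

```text
[[0.4374 0.2624 0.058 ]
 [0.443  0.3586 0.058 ]] 0.09627365203470432
tray coords [(np.float64(-0.055533691419181734), np.float64(-0.043355855298013814)), (np.float64(-0.02239708377619575), np.float64(0.04703541258785075))]
-0.055315494119276894 -0.0005348928306110352
```

```bash
python3 -m jog '[{"slide":[1,0.3,0],"roll":0},{"slide":[2,0.3,0],"roll":0},{"slide":[3,0.3,0],"roll":0},{"slide":[3.7,0.3,0],"roll":0},{"slide":[3.7,0.3,0],"roll":0}]'
```

```text
time: 8.72
ee_pos: [0.4288, 0.3045, -0.008]
eef_rot: [0.419, 0.569, -0.425, 0.566]
ft_force: [-0.9, -0.8, -0.9]
width: 0.0213
```

```bash
python3 -m jog '[{"slide":[0.1,0,0],"roll":0},{"slide":[0.2,0,0],"roll":0},{"slide":[0.2,0,0],"roll":0}]'
```

```text
time: 8.97
ee_pos: [0.4288, 0.3046, -0.01]
eef_rot: [0.419, 0.569, -0.424, 0.566]
ft_force: [0.3, 0.2, -1.4]
width: 0.0214
```

```bash
python3 -m jog '[{"slide":[0.1,0,0],"roll":0},{"slide":[0.2,0,0],"roll":0},{"slide":[0.2,0,0],"roll":0}]'
```

```text
time: 9.22
ee_pos: [0.4289, 0.3046, -0.0119]
eef_rot: [0.419, 0.569, -0.424, 0.566]
ft_force: [-0.0, 0.1, -0.5]
width: 0.021
```

```bash
python3 -m jog '[{"slide":[0.1,0,0],"roll":0},{"slide":[0.15,0,0],"roll":0},{"slide":[0.15,0,0],"roll":0}]'
```

```text
time: 9.47
ee_pos: [0.4288, 0.3046, -0.0135]
eef_rot: [0.419, 0.569, -0.424, 0.566]
ft_force: [0.6, -0.5, -0.3]
width: 0.021
```

```bash
python3 -m jog '[{"slide":[0.1,0,0],"roll":0},{"slide":[0.15,0,0],"roll":0},{"slide":[0.15,0,0],"roll":0}]'
```

```text
time: 9.72
ee_pos: [0.4289, 0.3046, -0.0145]
eef_rot: [0.419, 0.569, -0.425, 0.566]
ft_force: [-2.7, -3.1, 9.9]
width: 0.0212
```

Contact came at the predicted height, so the claw is on the tray floor. I'll open slightly and go straight up.

```bash
python3 -m jog '[{"slide":[0,0,0],"roll":0},{"slide":[0,0,0],"roll":0},{"slide":[0,0,0],"roll":0},{"slide":[0,0,0],"roll":0}]' 0.57; python3 -m jog '[{"slide":[-2,0,0],"roll":0},{"slide":[-4,0,0],"roll":0},{"slide":[-7,0,0],"roll":0},{"slide":[-10,0,0],"roll":0},{"slide":[-12,0,0],"roll":0}]' ; python3 go.py 0.5587 0.069 0.1 0
```

```text
time: 10.05
ee_pos: [0.4289, 0.3046, -0.0145]
eef_rot: [0.419, 0.569, -0.425, 0.566]
ft_force: [0.2, -0.1, -0.3]
width: 0.0352
time: 10.47
ee_pos: [0.4301, 0.3058, 0.1079]
eef_rot: [0.42, 0.568, -0.424, 0.567]
ft_force: [0.6, 0.9, 0.1]
width: 0.037
t 10.47 pos [0.4301 0.3058 0.1079] yaw 16.8 tilt 0.4 w 0.0370 F [0.6 0.9 0.1] q [ 0.13  0.35 -0.98  1.79  0.31  1.18 -0.64]
slide [ 0.8  5.5 26.4] dist 270mm roll 16.8
```

```bash
python3 -m jog '[{"slide":[0,0.8,4],"roll":0},{"slide":[0,1.7,8],"roll":0},{"slide":[0,2.5,12],"roll":0},{"slide":[0,3.3,16],"roll":0},{"slide":[0.5,4.1,20],"roll":0}]' 0.34; python3 go.py 0.5587 0.070 0.06 16.8
```

```text
time: 10.88
ee_pos: [0.5282, 0.1242, 0.1038]
eef_rot: [0.42, 0.568, -0.423, 0.567]
ft_force: [1.1, -0.2, 1.5]
width: 0.056
t 10.88 pos [0.5282 0.1242 0.1038] yaw 16.8 tilt 0.3 w 0.0560 F [ 1.1 -0.2  1.5] q [ 0.44  0.36 -0.89  1.76  0.3   1.17 -0.25]
slide [4.4 1.4 6.1] dist 76mm roll -0.0
```

```bash
python3 look.py g8 490 275 185 265 75
```

```text
(no output)
```

View pics/g8.png

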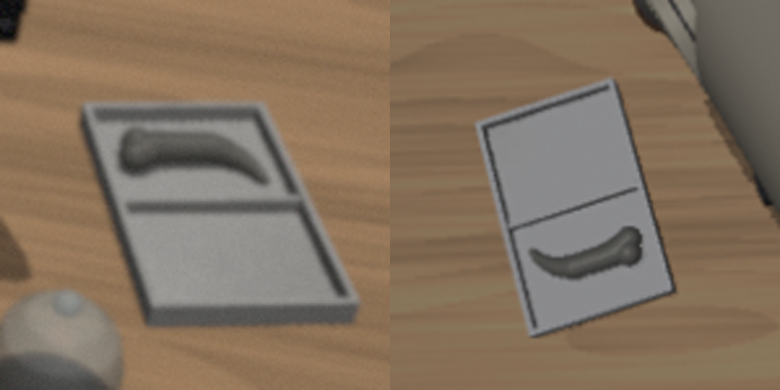

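The long claw lies flat in the near cell, clear of the rim and divider: claw at (585,255) in the top crop, with the empty cell above it. Now the pebble.

```bash
python3 -m jog '[{"slide":[0.5,0.6,2.6],"roll":0},{"slide":[2,1.2,5.2],"roll":0},{"slide":[4,1.4,6.1],"roll":0},{"slide":[6,1.4,6.1],"roll":0},{"slide":[6,1.4,6.1],"roll":0}]'; python3 go.py 0.5587 0.070 -0.020 16.8; python3 look.py g9 335 265 300 245 60
```

```text
time: 11.4
ee_pos: [0.5574, 0.0618, 0.0381]
eef_rot: [0.421, 0.567, -0.429, 0.563]
ft_force: [-0.8, -0.8, 0.1]
width: 0.0573
t 11.40 pos [0.5574 0.0618 0.0381] yaw 16.1 tilt 0.8 w 0.0573 F [-0.8 -0.8  0.1] q [ 0.47  0.48 -0.81  1.76  0.39  1.09 -0.2 ]
slide [ 5.8  0.4 -0.8] dist 59mm roll -0.7
```

View pics/g9.png

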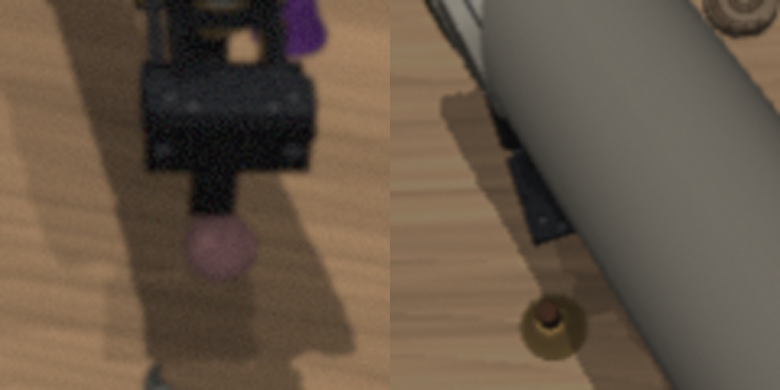

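```bash
python3 - <<'E'
from h import *
print(onz("scene",[[342.7,281.3]],.014))
E
python3 go.py 0.5587 0.071 -0.020 16.8
```

```text
[[0.55840331 0.07259347 0.014     ]]
t 11.50 pos [0.5591 0.0638 0.0418] yaw 16.2 tilt 0.5 w 0.0579 F [-0.2  0.   0.7] q [ 0.47  0.47 -0.82  1.76  0.39  1.09 -0.2 ]
slide [ 6.2  0.2 -0.7] dist 62mm roll -0.6
```

```bash
python3 -m jog '[{"slide":[0.3,0.2,-0.7],"roll":-0.6},{"slide":[0.6,0.2,-0.7],"roll":-0.6},{"slide":[2,0.2,-0.7],"roll":-0.6},{"slide":[4,0.2,-0.7],"roll":-0.6},{"slide":[4.5,0.2,-0.7],"roll":-0.6}]'; python3 go.py 0.5587 0.071 -0.020 16.8
```

```text
time: 11.92
ee_pos: [0.5572, 0.0706, -0.0059]
eef_rot: [0.418, 0.57, -0.425, 0.566]
ft_force: [-0.1, 0.5, -1.2]
width: 0.0575
t 11.92 pos [ 0.5572  0.0706 -0.0059] yaw 16.8 tilt 0.7 w 0.0575 F [-0.1  0.5 -1.2] q [ 0.43  0.54 -0.79  1.79  0.44  1.01 -0.24]
slide [ 1.4  0.2 -0. ] dist 14mm roll 0.0
```

```bash
python3 -m jog '[{"slide":[0.7,0.2,0],"roll":0},{"slide":[1.2,0.2,0],"roll":0},{"slide":[1.3,0.2,0],"roll":0},{"slide":[1.3,0.2,0],"roll":0}]'; python3 go.py 0.5587 0.071 -0.020 16.8;  python3 -m jog '[{"slide":[0,0,0],"roll":0},{"slide":[0,0,0],"roll":0},{"slide":[0,0,0],"roll":0},{"slide":[0,0,0],"roll":0},{"slide":[0,0,0],"roll":0}]' 1 25
```

```text
time: 12.25
ee_pos: [0.559, 0.0712, -0.019]
eef_rot: [0.418, 0.57, -0.425, 0.566]
ft_force: [0.7, -1.0, -1.0]
width: 0.0573
t 12.25 pos [ 0.559   0.0712 -0.019 ] yaw 16.8 tilt 0.7 w 0.0573 F [ 0.7 -1.  -1. ] q [ 0.42  0.56 -0.77  1.79  0.46  0.99 -0.25]
slide [ 0.1 -0.   0. ] dist 1mm roll 0.0
time: 12.67
ee_pos: [0.5593, 0.0711, -0.0186]
eef_rot: [0.418, 0.569, -0.425, 0.566]
ft_force: [-0.1, -0.6, 2.4]
width: 0.0367
```

```bash
python3 -m jog '[{"slide":[-1,0,0],"roll":0},{"slide":[-3,0,0],"roll":0},{"slide":[-6,0,0],"roll":0},{"slide":[-8,0,0],"roll":0},{"slide":[-8,0,0],"roll":0}]'; python3 go.py 0.525 0.334 0.06 16.8
```

```text
time: 13.08
ee_pos: [0.5626, 0.0725, 0.0663]
eef_rot: [0.419, 0.568, -0.424, 0.568]
ft_force: [0.9, -0.3, -0.4]
width: 0.0361
t 13.08 pos [0.5626 0.0725 0.0663] yaw 16.8 tilt 0.4 w 0.0361 F [ 0.9 -0.3 -0.4] q [ 0.47  0.45 -0.84  1.73  0.37  1.13 -0.19]
slide [  0.5   4.  -26.1] dist 264mm roll 0.0
```

```bash
python3 -m jog '[{"slide":[0,0.6,-3.5],"roll":0},{"slide":[0,1.2,-7.5],"roll":0},{"slide":[0,1.8,-11.5],"roll":0},{"slide":[0,2.4,-15.5],"roll":0},{"slide":[0,3,-19.5],"roll":0}]'; python3 go.py 0.525 0.334 0.06 16.8
```

```text
time: 13.5
ee_pos: [0.5341, 0.2693, 0.0654]
eef_rot: [0.419, 0.568, -0.424, 0.568]
ft_force: [1.2, 0.7, -0.6]
width: 0.0362
t 13.50 pos [0.5341 0.2693 0.0654] yaw 16.8 tilt 0.4 w 0.0362 F [ 1.2  0.7 -0.6] q [ 0.12  0.53 -0.86  1.65  0.43  1.17 -0.55]
slide [ 0.5  1.  -6.5] dist 66mm roll 0.0
```

```bash
python3 -m jog '[{"slide":[0,0.5,-3.5],"roll":0},{"slide":[0.5,1,-6.5],"roll":0},{"slide":[2.5,1,-6.5],"roll":0},{"slide":[4.5,1,-6.5],"roll":0},{"slide":[5,1,-6.5],"roll":0}]'; python3 go.py 0.525 0.334 0.0 16.8; python3 look.py g10 490 275 185 265 75
```

```text
time: 13.92
ee_pos: [0.5228, 0.3334, 0.012]
eef_rot: [0.417, 0.568, -0.425, 0.568]
ft_force: [0.6, -0.8, -1.5]
width: 0.0359
t 13.92 pos [0.5228 0.3334 0.012 ] yaw 16.9 tilt 0.6 w 0.0359 F [ 0.6 -0.8 -1.5] q [-0.03  0.64 -0.82  1.62  0.51  1.12 -0.69]
slide [ 1.2  0.2 -0. ] dist 12mm roll 0.1
```

View pics/g10.png

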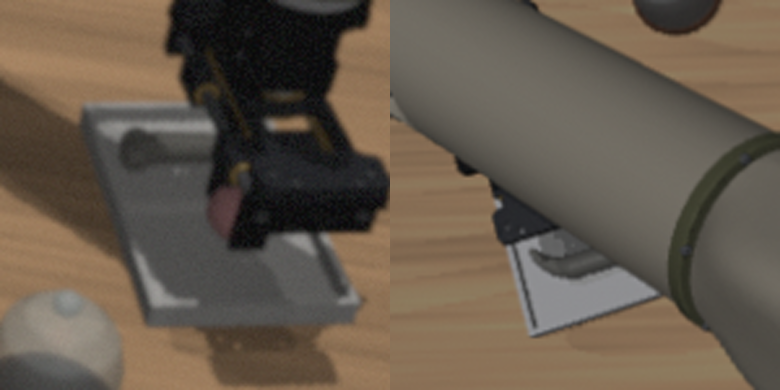

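The pebble is held above the far cell, at (225,210) in the scene crop. I'll lower it until it touches.

```bash
python3 -m jog '[{"slide":[0.8,0.2,0],"roll":0},{"slide":[1.6,0.2,0],"roll":0},{"slide":[2.2,0.2,0],"roll":0},{"slide":[2.2,0.2,0],"roll":0}]'
```

```text
time: 14.35
ee_pos: [0.5254, 0.3328, -0.0092]
eef_rot: [0.418, 0.568, -0.425, 0.567]
ft_force: [-1.0, -0.2, -1.4]
width: 0.0361
```

```bash
python3 -m jog '[{"slide":[0.1,0,0],"roll":0},{"slide":[0.2,0,0],"roll":0},{"slide":[0.2,0,0],"roll":0}]'
```

```text
time: 14.6
ee_pos: [0.5255, 0.3328, -0.0111]
eef_rot: [0.418, 0.568, -0.425, 0.567]
ft_force: [0.3, -0.5, -0.6]
width: 0.0359
```

```bash
python3 -m jog '[{"slide":[0.1,0,0],"roll":0},{"slide":[0.15,0,0],"roll":0},{"slide":[0.15,0,0],"roll":0}]'
```

```text
time: 14.85
ee_pos: [0.5255, 0.3328, -0.0126]
eef_rot: [0.418, 0.568, -0.425, 0.567]
ft_force: [0.0, 0.3, -0.6]
width: 0.0359
```

```bash
python3 -m jog '[{"slide":[0.05,0,0],"roll":0},{"slide":[0.1,0,0],"roll":0},{"slide":[0.1,0,0],"roll":0}]'
```

```text
time: 15.1
ee_pos: [0.5256, 0.3328, -0.0135]
eef_rot: [0.418, 0.568, -0.425, 0.567]
ft_force: [0.2, 0.3, -0.4]
width: 0.0361
```

```bash
python3 -m jog '[{"slide":[0.05,0,0],"roll":0},{"slide":[0.1,0,0],"roll":0},{"slide":[0.1,0,0],"roll":0}]'
```

```text
time: 15.35
ee_pos: [0.5256, 0.3329, -0.0136]
eef_rot: [0.418, 0.568, -0.425, 0.567]
ft_force: [-2.8, -2.9, 7.2]
width: 0.0362
```

```bash
python3 -m jog '[{"slide":[0,0,0],"roll":0},{"slide":[0,0,0],"roll":0},{"slide":[0,0,0],"roll":0},{"slide":[0,0,0],"roll":0}]' 0.42; python3 -m jog '[{"slide":[-1.5,0,0],"roll":0},{"slide":[-4,0,0],"roll":0},{"slide":[-7,0,0],"roll":0},{"slide":[-10,0,0],"roll":0},{"slide":[-12,0,0],"roll":0}]' ; python3 go.py 0.6705 0.0714 0.1 -34
```

```text
time: 15.68
ee_pos: [0.5256, 0.3329, -0.0137]
eef_rot: [0.418, 0.568, -0.425, 0.567]
ft_force: [0.0, 0.1, -0.1]
width: 0.0488
time: 16.1
ee_pos: [0.5268, 0.3348, 0.1104]
eef_rot: [0.419, 0.567, -0.424, 0.568]
ft_force: [0.3, 0.5, -0.3]
width: 0.0505
t 16.10 pos [0.5268 0.3348 0.1104] yaw 16.8 tilt 0.4 w 0.0505 F [ 0.3  0.5 -0.3] q [-0.    0.54 -0.87  1.53  0.43  1.28 -0.63]
slide [ 1.1  6.1 29.4] dist 300mm roll 50.8
```

```bash
python3 -m jog '[{"slide":[0,0.8,3.9],"roll":7},{"slide":[0,1.6,7.8],"roll":14},{"slide":[0,2.4,11.7],"roll":21},{"slide":[0,3.2,15.6],"roll":28},{"slide":[0,4,19.5],"roll":35}]' 0.6; python3 go.py 0.6705 0.0714 0.08 -34; python3 look.py g11 490 275 185 265 75
```

```text
time: 16.52
ee_pos: [0.6223, 0.1581, 0.1125]
eef_rot: [-0.572, -0.412, 0.576, -0.414]
ft_force: [0.5, 0.1, -0.3]
width: 0.0357
t 16.52 pos [0.6223 0.1581 0.1125] yaw -18.5 tilt 0.4 w 0.0357 F [ 0.5  0.1 -0.3] q [ 0.19  0.53 -0.7   1.48  0.35  1.27 -0.88]
slide [3.3 7.3 6.7] dist 104mm roll 15.5
```

View pics/g11.png

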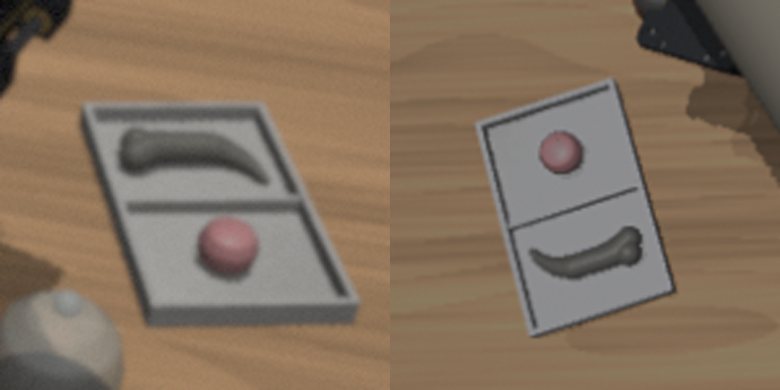

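Both rectangular-tray items are in place: pebble at (562,152) and claw at (585,255) in the top crop, one in each cell. Next is the short claw.

```bash
python3 -m jog '[{"slide":[0,2.4,2.2],"roll":5},{"slide":[1,4.9,4.5],"roll":10},{"slide":[2.5,7.3,6.7],"roll":15.5},{"slide":[4.5,7.3,6.7],"roll":15.5},{"slide":[5,7.3,6.7],"roll":15.5}]'; python3 go.py 0.6705 0.0714 0.03 -34
```

```text
time: 17.03
ee_pos: [0.6716, 0.0602, 0.0602]
eef_rot: [-0.623, -0.325, 0.63, -0.33]
ft_force: [-0.6, 0.9, -1.7]
width: 0.0348
t 17.03 pos [0.6716 0.0602 0.0602] yaw -34.8 tilt 0.7 w 0.0348 F [-0.6  0.9 -1.7] q [ 0.25  0.62 -0.6   1.44  0.36  1.2  -1.  ]
slide [ 3.  -0.7 -0.9] dist 32mm roll -0.8
```

```bash
python3 look.py g12 330 315 300 195 55;python3 go.py 0.6705 0.0714 -0.02 -34
```

```text
t 17.13 pos [0.6712 0.0643 0.0621] yaw -34.5 tilt 0.6 w 0.0346 F [-0.3  0.3  0.3] q [ 0.25  0.62 -0.6   1.44  0.36  1.21 -1.  ]
slide [ 8.2 -0.5 -0.6] dist 82mm roll -0.5
```

View pics/g12.png

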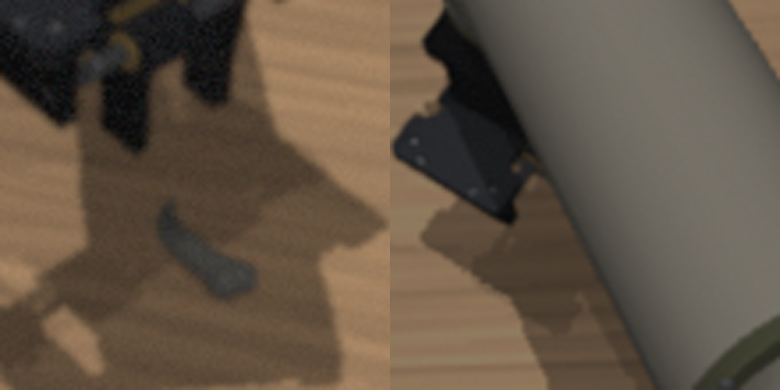

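```bash
python3 - <<'E'
from h import *
print(proj("scene",[[.6712,.0643,.086],[.6705,.0714,.007]]),onz("scene",[[331,332.5]],.007),onz("scene",[[322.5,294.5]],.086))
E
python3 -m jog '[{"slide":[1,-0.3,-0.4],"roll":-0.3},{"slide":[3,-0.5,-0.6],"roll":-0.5},{"slide":[5,-0.5,-0.6],"roll":-0.5},{"slide":[6,-0.5,-0.6],"roll":-0.5},{"slide":[6,-0.5,-0.6],"roll":-0.5}]'; python3 go.py 0.6705 0.0714 -0.02 -34
```

```text
[[323.61048571 293.00758287]
 [326.42055163 331.16113365]] [[0.67133585 0.07885964 0.007     ]] [[0.67475175 0.06348597 0.086     ]]
time: 17.55
ee_pos: [0.6687, 0.0727, 0.0003]
eef_rot: [-0.62, -0.331, 0.628, -0.334]
ft_force: [-0.6, -0.9, -0.1]
width: 0.0345
t 17.55 pos [6.687e-01 7.270e-02 3.000e-04] yaw -33.8 tilt 0.6 w 0.0345 F [-0.6 -0.9 -0.1] q [ 0.23  0.68 -0.58  1.48  0.4   1.11 -1.02]
slide [ 2.   0.2 -0. ] dist 20mm roll 0.2
```

```bash
python3 -m jog '[{"slide":[0.7,0.1,0],"roll":0},{"slide":[1.4,0.1,0],"roll":0},{"slide":[1.9,0.1,0],"roll":0},{"slide":[2,0.1,0],"roll":0}]'; python3 go.py 0.6705 0.073 -0.02 -34; python3 look.py g13 330 315 300 195 55
```

```text
time: 17.88
ee_pos: [0.6691, 0.0719, -0.0204]
eef_rot: [-0.62, -0.331, 0.628, -0.334]
ft_force: [-0.2, -1.2, -0.0]
width: 0.0347
t 17.88 pos [ 0.6691  0.0719 -0.0204] yaw -33.8 tilt 0.7 w 0.0347 F [-0.2 -1.2 -0. ] q [ 0.22  0.7  -0.57  1.49  0.42  1.08 -1.03]
slide [-0.   0.1 -0.2] dist 2mm roll 0.2
```

View pics/g13.png

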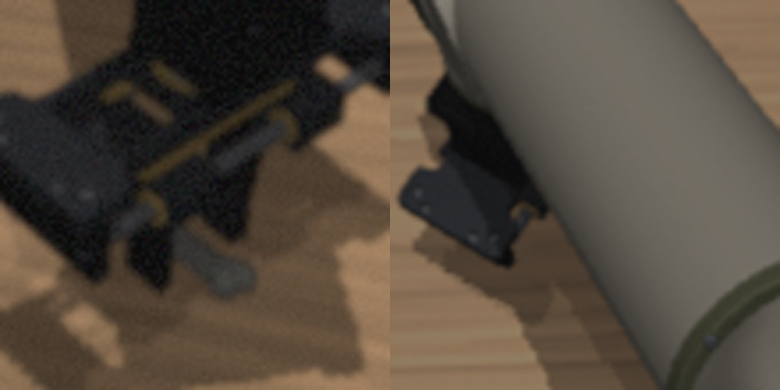

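The fingers straddle the claw's middle: tips at (150,285) and (235,235), claw between them in the scene crop. I'll close.

```bash
python3 -m jog '[{"slide":[0,0,0],"roll":0},{"slide":[0,0,0],"roll":0},{"slide":[0,0,0],"roll":0},{"slide":[0,0,0],"roll":0},{"slide":[0,0,0],"roll":0}]' 1 20; python3 -m jog '[{"slide":[-0.5,0,0],"roll":0},{"slide":[-2,0,0],"roll":0},{"slide":[-5,0,0],"roll":0},{"slide":[-8,0,0],"roll":0},{"slide":[-9,0,0],"roll":0}]' ; python3 go.py .535 -.3095 .07 18.4;  python3 look.py g14 320 270 300 195 70
```

```text
time: 18.4
ee_pos: [0.6695, 0.0719, -0.0195]
eef_rot: [-0.62, -0.331, 0.628, -0.334]
ft_force: [-0.7, 0.1, 1.1]
width: 0.0132
time: 18.82
ee_pos: [0.6725, 0.0736, 0.0768]
eef_rot: [-0.623, -0.33, 0.625, -0.335]
ft_force: [0.4, 0.9, -0.0]
width: 0.0139
t 18.82 pos [0.6725 0.0736 0.0768] yaw -33.9 tilt 0.4 w 0.0139 F [ 0.4  0.9 -0. ] q [ 0.24  0.6  -0.61  1.42  0.36  1.23 -1.  ]
slide [ 1.   9.9 39.5] dist 407mm roll -52.3
```

View pics/g14.png

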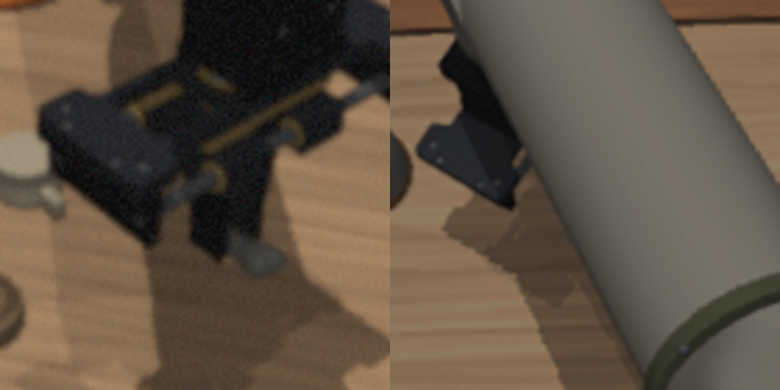

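```bash
python3 go.py .459 -.334 .07 18.4; python3 -m jog '[{"slide":[0,0.4,3.9],"roll":-7},{"slide":[0,0.8,7.8],"roll":-14},{"slide":[0,1.2,11.7],"roll":-21},{"slide":[0,1.6,15.6],"roll":-28},{"slide":[0,2,19.5],"roll":-35}]'; python3 go.py .459 -.334 .07 18.4
```

```text
t 18.92 pos [0.6721 0.0733 0.0747] yaw -33.9 tilt 0.5 w 0.0131 F [ 0.3  0.6 -0.4] q [ 0.24  0.61 -0.61  1.42  0.36  1.22 -1.  ]
slide [ 0.8  5.  45.7] dist 460mm roll -52.3
time: 19.33
ee_pos: [0.5783, -0.1013, 0.0754]
eef_rot: [0.491, 0.505, -0.496, 0.508]
ft_force: [0.6, -0.1, -0.4]
width: 0.0136
t 19.33 pos [ 0.5783 -0.1013  0.0754] yaw 1.5 tilt 0.5 w 0.0136 F [ 0.6 -0.1 -0.4] q [ 0.67  0.45 -0.73  1.68  0.33  1.15 -0.12]
slide [  0.8 -12.5  22.9] dist 262mm roll -16.9
```

```bash
python3 -m jog '[{"slide":[0,-1.8,3.4],"roll":-3},{"slide":[0,-3.8,7],"roll":-6},{"slide":[0,-5.8,10.6],"roll":-9},{"slide":[0,-7.8,14.2],"roll":-12},{"slide":[0,-9.5,17.5],"roll":-15}]'; python3 go.py .459 -.334 .07 18.4
```

```text
time: 19.75
ee_pos: [0.4855, -0.2809, 0.0765]
eef_rot: [0.419, 0.566, -0.426, 0.567]
ft_force: [-0.3, -0.7, 0.5]
width: 0.0135
t 19.75 pos [ 0.4855 -0.2809  0.0765] yaw 16.6 tilt 0.5 w 0.0135 F [-0.3 -0.7  0.5] q [ 1.04  0.38 -0.72  1.75  0.29  1.12  0.51]
slide [ 0.7 -4.1  4.3] dist 60mm roll -1.8
```

```bash
python3 -m jog '[{"slide":[0,-2.4,2.5],"roll":-1},{"slide":[1.5,-4.1,4.3],"roll":-1.8},{"slide":[3.5,-4.1,4.3],"roll":-1.8},{"slide":[5,-4.1,4.3],"roll":-1.8},{"slide":[5,-4.1,4.3],"roll":-1.8}]'; python3 go.py .459 -.334 0 18.4; python3 look.py g15 150 215 455 250 70;python3 go.py .459 -.334 0 18.4
```

```text
time: 20.17
ee_pos: [0.4555, -0.3334, 0.0236]
eef_rot: [0.411, 0.575, -0.417, 0.572]
ft_force: [-1.0, 0.6, 0.0]
width: 0.0137
t 20.17 pos [ 0.4555 -0.3334  0.0236] yaw 18.3 tilt 0.6 w 0.0137 F [-1.   0.6  0. ] q [ 1.11  0.46 -0.68  1.78  0.34  1.03  0.62]
slide [2.4 0.3 0.2] dist 24mm roll -0.1
t 20.27 pos [ 0.458  -0.3335  0.0267] yaw 18.4 tilt 0.5 w 0.0135 F [0.6 0.5 0.6] q [ 1.1   0.45 -0.68  1.77  0.34  1.03  0.62]
slide [2.7 0.1 0.1] dist 27mm roll 0.0
```

View pics/g15.png

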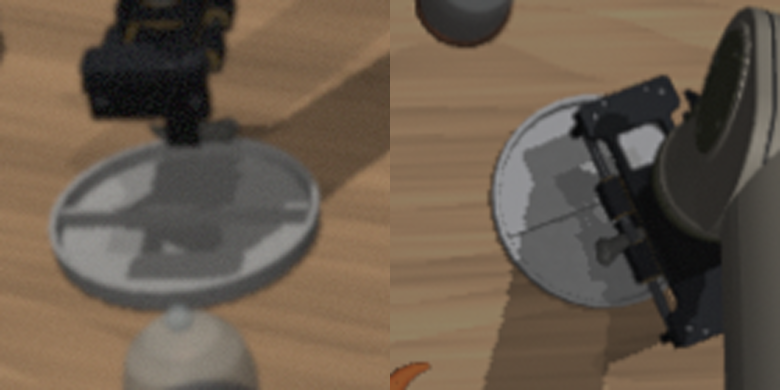

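The claw is over the near half, with its root visible at (610,248) in the top crop below the divider line. I'll lower it.

```bash
python3 -m jog '[{"slide":[1,0.1,0.1],"roll":0},{"slide":[2,0.1,0.1],"roll":0},{"slide":[3,0.1,0.1],"roll":0},{"slide":[3.7,0.1,0.1],"roll":0},{"slide":[3.7,0.1,0.1],"roll":0}]'
```

```text
time: 20.68
ee_pos: [0.458, -0.3336, -0.0122]
eef_rot: [0.41, 0.575, -0.416, 0.573]
ft_force: [-0.1, -0.3, -0.7]
width: 0.0135
```

```bash
python3 -m jog '[{"slide":[0.1,0,0],"roll":0},{"slide":[0.15,0,0],"roll":0},{"slide":[0.15,0,0],"roll":0}]'
```

```text
time: 20.93
ee_pos: [0.4581, -0.3336, -0.0136]
eef_rot: [0.41, 0.575, -0.416, 0.573]
ft_force: [0.8, 0.4, 0.3]
width: 0.0137
```

```bash
python3 -m jog '[{"slide":[0.1,0,0],"roll":0},{"slide":[0.15,0,0],"roll":0},{"slide":[0.15,0,0],"roll":0}]'
```

```text
time: 21.18
ee_pos: [0.4584, -0.3339, -0.0145]
eef_rot: [0.41, 0.574, -0.417, 0.573]
ft_force: [-1.0, 0.7, 3.9]
width: 0.0137
```

```bash
python3 -m jog '[{"slide":[0,0,0],"roll":0},{"slide":[0,0,0],"roll":0},{"slide":[0,0,0],"roll":0},{"slide":[0,0,0],"roll":0}]' 0.69; python3 -m jog '[{"slide":[-1.5,0,0],"roll":0},{"slide":[-4,0,0],"roll":0},{"slide":[-7,0,0],"roll":0},{"slide":[-10,0,0],"roll":0},{"slide":[-12,0,0],"roll":0}]' ; python3 go.py 0.4352 0.070 0.1 18.4
```

```text
time: 21.52
ee_pos: [0.4584, -0.3338, -0.0146]
eef_rot: [0.41, 0.574, -0.417, 0.573]
ft_force: [0.3, -0.5, -0.1]
width: 0.0257
time: 21.93
ee_pos: [0.46, -0.3334, 0.1082]
eef_rot: [0.41, 0.574, -0.416, 0.574]
ft_force: [0.5, -0.9, 0.0]
width: 0.0269
t 21.93 pos [ 0.46   -0.3334  0.1082] yaw 18.4 tilt 0.5 w 0.0269 F [ 0.5 -0.9  0. ] q [ 1.14  0.36 -0.72  1.7   0.26  1.18  0.67]
slide [  0.5  10.4 -39.1] dist 404mm roll 0.0
```

```bash
python3 -m jog '[{"slide":[0,1,-3.8],"roll":0},{"slide":[0,2,-7.8],"roll":0},{"slide":[0,3,-11.8],"roll":0},{"slide":[0,4,-15.7],"roll":0},{"slide":[0,5.1,-19.5],"roll":0}]' 0.5; python3 go.py 0.4352 0.070 0.1 18.4
```

```text
time: 22.35
ee_pos: [0.4459, -0.1305, 0.1067]
eef_rot: [0.41, 0.573, -0.417, 0.574]
ft_force: [1.1, 0.8, 0.1]
width: 0.0423
t 22.35 pos [ 0.4459 -0.1305  0.1067] yaw 18.4 tilt 0.5 w 0.0423 F [1.1 0.8 0.1] q [ 1.01  0.14 -0.87  1.94  0.13  1.12  0.41]
slide [  0.5   5.3 -19.4] dist 201mm roll 0.0
```

```bash
python3 look.py g16 150 215 455 250 60; python3 -m jog '[{"slide":[0,1,-3.8],"roll":0},{"slide":[0,2,-7.8],"roll":0},{"slide":[0,3,-11.8],"roll":0},{"slide":[0,4,-15.7],"roll":0},{"slide":[0,4.9,-18.8],"roll":0}]' 0.5; python3 go.py 0.4352 0.070 0.1 18.4
```

```text
time: 22.87
ee_pos: [0.4316, 0.07, 0.1061]
eef_rot: [0.408, 0.575, -0.414, 0.576]
ft_force: [0.9, 1.3, -0.2]
width: 0.0435
t 22.87 pos [0.4316 0.07   0.1061] yaw 19.0 tilt 0.5 w 0.0435 F [ 0.9  1.3 -0.2] q [ 0.78  0.08 -1.06  2.    0.09  1.11  0.01]
slide [0.6 0.3 0.1] dist 7mm roll 0.6
```

View pics/g16.png

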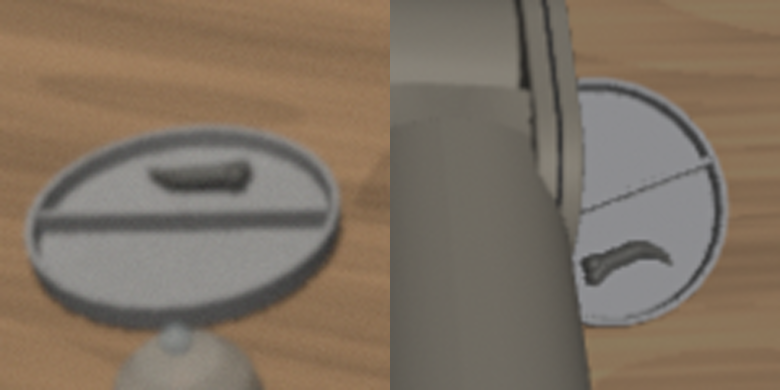

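The short claw lies flat in the near half-moon, at (625,260) in the top crop. Now for the bell, with a look before descending.

```bash
python3 look.py g17 350 205 300 275 70; python3 go.py 0.4352 0.070 0.018 18.4
```

```text
t 22.97 pos [0.4318 0.0728 0.1063] yaw 19.4 tilt 0.4 w 0.0433 F [ 0.4 -0.3  0.3] q [ 0.78  0.08 -1.07  2.    0.09  1.11  0.01]
slide [8.8 0.3 0.3] dist 88mm roll 1.0
```

View pics/g17.png

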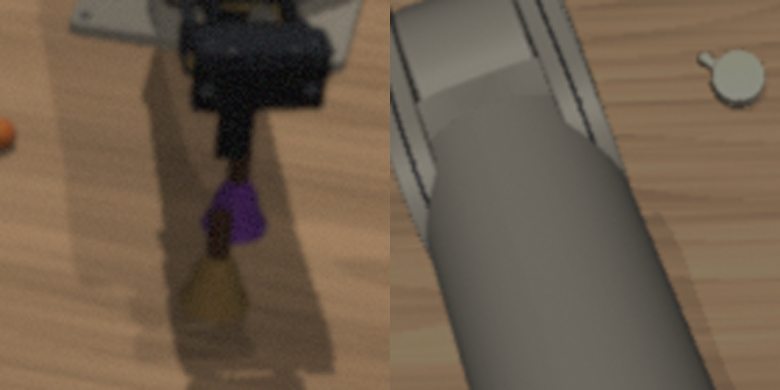

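```bash
python3 -m jog '[{"slide":[1,0.3,0.3],"roll":1},{"slide":[3,0.3,0.3],"roll":1},{"slide":[5,0.3,0.3],"roll":1},{"slide":[5,0.3,0.3],"roll":1},{"slide":[5,0.3,0.3],"roll":1}]'; python3 look.py g18 350 205 300 275 50; python3 go.py 0.4352 0.070 0.018 18.4
```

```text
time: 23.38
ee_pos: [0.4349, 0.0704, 0.056]
eef_rot: [0.411, 0.574, -0.417, 0.573]
ft_force: [0.4, 0.2, 0.4]
width: 0.0436
t 23.48 pos [0.4361 0.0706 0.0573] yaw 18.3 tilt 0.4 w 0.0435 F [-0.3 -0.1  0.5] q [ 0.72  0.19 -1.04  2.04  0.2   1.01 -0.1 ]
slide [ 3.9 -0.1  0. ] dist 39mm roll -0.1
```

View pics/g18.png

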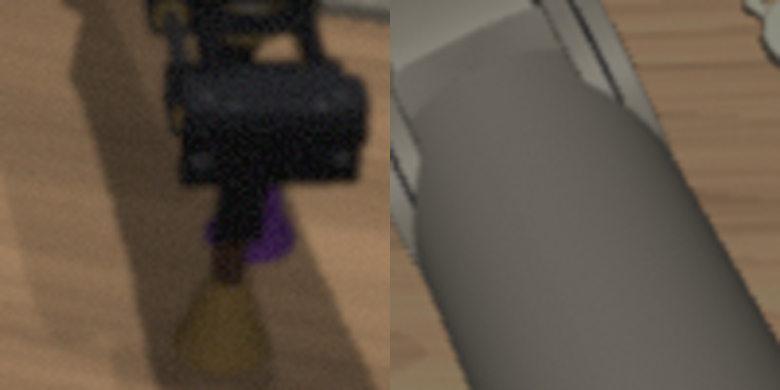

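```bash
python3 -m jog '[{"slide":[1,-0.1,0],"roll":0},{"slide":[2,-0.1,0],"roll":0},{"slide":[3,-0.1,0],"roll":0},{"slide":[3.7,-0.1,0],"roll":0},{"slide":[3.7,-0.1,0],"roll":0}]'; python3 -m jog '[{"slide":[0,0,0],"roll":0},{"slide":[0,0,0],"roll":0},{"slide":[0,0,0],"roll":0},{"slide":[0,0,0],"roll":0},{"slide":[0,0,0],"roll":0}]' 1 30; python3 -m jog '[{"slide":[0,0,0],"roll":0},{"slide":[0,0,0],"roll":0}]'
```

```text
time: 23.9
ee_pos: [0.4338, 0.0699, 0.0185]
eef_rot: [0.411, 0.574, -0.417, 0.573]
ft_force: [-0.5, -0.3, -0.3]
width: 0.0437
time: 24.32
ee_pos: [0.4341, 0.0699, 0.0188]
eef_rot: [0.411, 0.573, -0.417, 0.573]
ft_force: [-0.2, -0.2, 0.4]
width: 0.018
time: 24.48
ee_pos: [0.4341, 0.0699, 0.0189]
eef_rot: [0.411, 0.573, -0.417, 0.573]
ft_force: [-0.0, -1.0, -1.9]
width: 0.0153
```

```bash
python3 -m jog '[{"slide":[-0.5,0,0],"roll":0},{"slide":[-2,0,0],"roll":0},{"slide":[-5,0,0],"roll":0},{"slide":[-8,0,0],"roll":0},{"slide":[-9,0,0],"roll":0}]'; python3 go.py .537 -.308 .1 18.4; python3 look.py g19 350 205 300 275 70
```

```text
time: 24.9
ee_pos: [0.4361, 0.0713, 0.1125]
eef_rot: [0.412, 0.572, -0.415, 0.575]
ft_force: [0.9, 0.2, -1.0]
width: 0.0152
t 24.90 pos [0.4361 0.0713 0.1125] yaw 18.4 tilt 0.4 w 0.0152 F [ 0.9  0.2 -1. ] q [ 0.79  0.09 -1.08  1.98  0.09  1.12 -0.  ]
slide [ 1.5 -2.4 39.2] dist 393mm roll 0.0
```

View pics/g19.png

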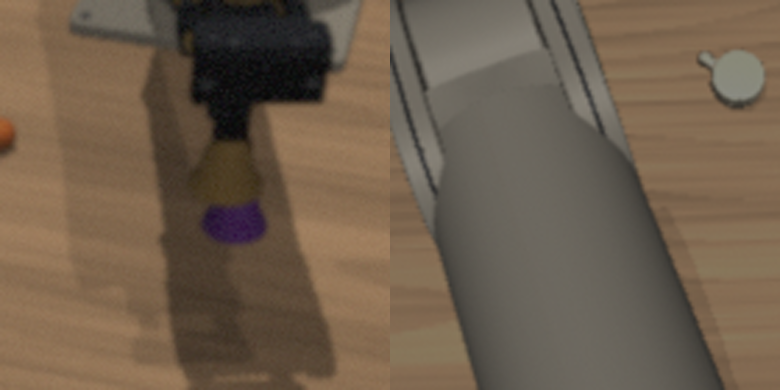

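The bell is held upright in the gripper, at (225,175) in the scene crop, and the purple decoy stayed put. Now I'll carry it to the round tray.

```bash
python3 -m jog '[{"slide":[0,-0.2,3],"roll":0},{"slide":[0,-0.4,6.5],"roll":0},{"slide":[0,-0.6,10],"roll":0},{"slide":[0,-0.9,14],"roll":0},{"slide":[0,-1.1,18],"roll":0}]'; python3 go.py .537 -.308 .1 18.4
```

```text
time: 25.42
ee_pos: [0.4811, -0.1058, 0.1102]
eef_rot: [0.411, 0.572, -0.417, 0.574]
ft_force: [0.6, 0.5, -0.6]
width: 0.0151
t 25.42 pos [ 0.4811 -0.1058  0.1102] yaw 18.3 tilt 0.5 w 0.0151 F [ 0.6  0.5 -0.6] q [ 0.96  0.22 -0.92  1.88  0.2   1.14  0.29]
slide [ 1.2 -1.  20.9] dist 210mm roll -0.1
```

```bash
python3 -m jog '[{"slide":[0.2,-0.2,4],"roll":0},{"slide":[0.4,-0.4,8],"roll":0},{"slide":[0.6,-0.7,12],"roll":0},{"slide":[0.8,-1,16],"roll":0},{"slide":[1,-1.2,19.5],"roll":0}]'; python3 go.py .537 -.308 .08 18.4
```

```text
time: 25.83
ee_pos: [0.5299, -0.2975, 0.0986]
eef_rot: [0.411, 0.573, -0.418, 0.573]
ft_force: [0.1, 0.2, -0.1]
width: 0.015
t 25.83 pos [ 0.5299 -0.2975  0.0986] yaw 18.3 tilt 0.5 w 0.0150 F [ 0.1  0.2 -0.1] q [ 1.02  0.48 -0.77  1.6   0.36  1.21  0.5 ]
slide [1.9 0.4 1.2] dist 23mm roll -0.1
```

```bash
python3 -m jog '[{"slide":[0.5,0.4,1.2],"roll":0},{"slide":[2,0.4,1.2],"roll":0},{"slide":[3.5,0.4,1.2],"roll":0},{"slide":[4,0.4,1.2],"roll":0},{"slide":[4,0.4,1.2],"roll":0}]'; python3 go.py .537 -.308 .024 18.4; python3 look.py g20 150 215 455 240 65
```

```text
time: 26.25
ee_pos: [0.5356, -0.3069, 0.0555]
eef_rot: [0.411, 0.575, -0.418, 0.571]
ft_force: [-0.8, 0.1, -1.0]
width: 0.0151
t 26.25 pos [ 0.5356 -0.3069  0.0555] yaw 18.3 tilt 0.6 w 0.0151 F [-0.8  0.1 -1. ] q [ 1.    0.55 -0.74  1.6   0.4   1.16  0.49]
slide [3.1 0.1 0.1] dist 32mm roll -0.1
```

View pics/g20.png

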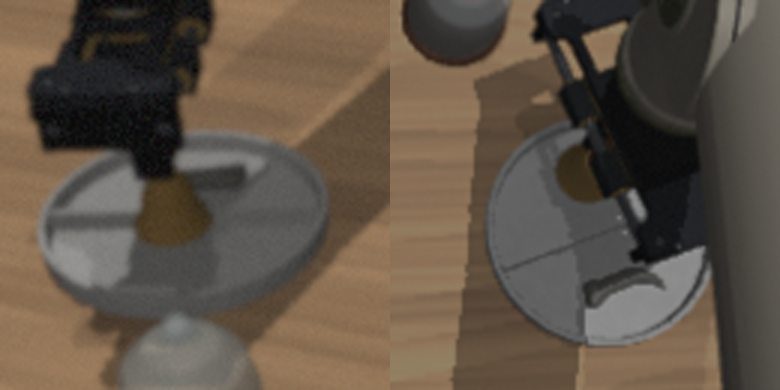

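The bell hangs over the far half, at (585,170) in the top crop, clear of the divider and rim. I'll lower it.

```bash
python3 -m jog '[{"slide":[0.8,0.1,0.1],"roll":0},{"slide":[1.6,0.1,0.1],"roll":0},{"slide":[2.3,0.1,0.1],"roll":0},{"slide":[2.8,0.1,0.1],"roll":0},{"slide":[2.8,0.1,0.1],"roll":0}]'
```

```text
time: 26.77
ee_pos: [0.5373, -0.308, 0.0288]
eef_rot: [0.411, 0.574, -0.418, 0.572]
ft_force: [0.4, -0.5, -1.8]
width: 0.0152
```

```bash
python3 -m jog '[{"slide":[0.1,0,0],"roll":0},{"slide":[0.2,0,0],"roll":0},{"slide":[0.2,0,0],"roll":0}]'
```

```text
time: 27.02
ee_pos: [0.5373, -0.308, 0.0267]
eef_rot: [0.411, 0.574, -0.418, 0.572]
ft_force: [-0.5, 0.3, -1.4]
width: 0.0151
```

```bash
python3 -m jog '[{"slide":[0.05,0,0],"roll":0},{"slide":[0.15,0,0],"roll":0},{"slide":[0.15,0,0],"roll":0}]'
```

```text
time: 27.27
ee_pos: [0.5373, -0.3081, 0.0252]
eef_rot: [0.411, 0.574, -0.418, 0.572]
ft_force: [-0.4, 0.1, -1.4]
width: 0.015
```

```bash
python3 -m jog '[{"slide":[0.05,0,0],"roll":0},{"slide":[0.12,0,0],"roll":0},{"slide":[0.12,0,0],"roll":0}]'
```

```text
time: 27.52
ee_pos: [0.5372, -0.3081, 0.0239]
eef_rot: [0.411, 0.574, -0.418, 0.572]
ft_force: [0.0, -0.3, -2.9]
width: 0.015
```

```bash
python3 -m jog '[{"slide":[0.05,0,0],"roll":0},{"slide":[0.1,0,0],"roll":0},{"slide":[0.1,0,0],"roll":0}]'
```

```text
time: 27.77
ee_pos: [0.5374, -0.3082, 0.0237]
eef_rot: [0.411, 0.574, -0.418, 0.572]
ft_force: [-3.0, 1.1, 6.3]
width: 0.0152
```

Contact. I'll release the handle and go straight up.

```bash
python3 -m jog '[{"slide":[0,0,0],"roll":0},{"slide":[0,0,0],"roll":0},{"slide":[0,0,0],"roll":0},{"slide":[0,0,0],"roll":0},{"slide":[0,0,0],"roll":0}]' 0.5; python3 -m jog '[{"slide":[-1,0,0],"roll":0},{"slide":[-3,0,0],"roll":0},{"slide":[-6,0,0],"roll":0},{"slide":[-9,0,0],"roll":0},{"slide":[-12,0,0],"roll":0}]' ; python3 -m jog '[{"slide":[-2,0,4],"roll":0},{"slide":[-2,0,8],"roll":0},{"slide":[-2,0,12],"roll":0},{"slide":[-2,0,16],"roll":0},{"slide":[-2,0,20],"roll":0}]'; python3 look.py g21 150 215 455 240 65
```

```text
time: 28.18
ee_pos: [0.5374, -0.3081, 0.0237]
eef_rot: [0.411, 0.574, -0.418, 0.572]
ft_force: [-0.0, -0.7, -0.4]
width: 0.0391
time: 28.6
ee_pos: [0.5383, -0.307, 0.1457]
eef_rot: [0.411, 0.574, -0.418, 0.572]
ft_force: [-0.1, -0.7, 0.3]
width: 0.0438
time: 29.02
ee_pos: [0.6013, -0.499, 0.1674]
eef_rot: [0.411, 0.574, -0.418, 0.572]
ft_force: [1.0, -1.1, 0.7]
width: 0.0435
```

View pics/g21.png

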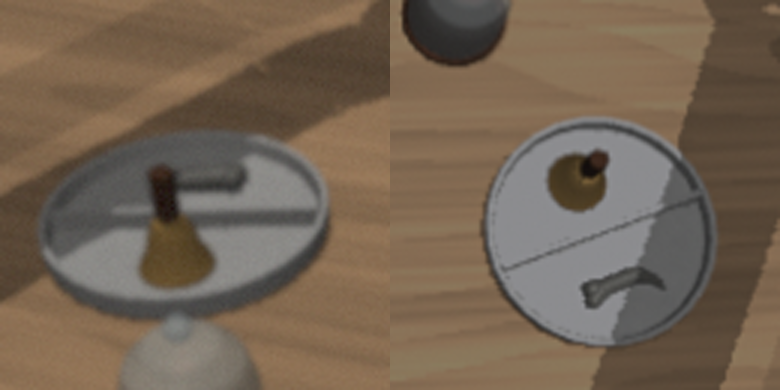

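Both round-tray items look right, with the bell upright at (577,180) and the claw at (625,285) in the top crop. Last, I'll check all positions numerically and compare the bystanders with their starts.

Run:
```python
from h import *
a=cv2.imread("pics/top0.png");b=cv2.imread("pics/g21_t.png");a2=cv2.imread("pics/scene0.png");b2=cv2.imread("pics/g21_s.png")
def shift(x,y,box):
    u0,v0,u1,v1=box; f=lambda i:np.float32(cv2.cvtColor(i[v0:v1,u0:u1],cv2.COLOR_BGR2GRAY))
    return cv2.phaseCorrelate(f(x),f(y),cv2.createHanningWindow((u1-u0,v1-v0),cv2.CV_32F))
for n,B in dict(vert=(330,212,375,252),ammo=(325,165,370,205),domeL=(190,155,250,212),domeR=(385,148,440,205)).items(): print(n,"top",shift(a,b,B))
for n,B in dict(vert=(235,240,285,285),ammo=(218,288,266,332),domeL=(400,300,470,385),domeR=(115,245,185,325)).items(): print(n,"scene",shift(a2,b2,B))
h=cv2.cvtColor(b,cv2.COLOR_BGR2HSV)
def cen(mask,box):
    u0,v0,u1,v1=box; m=np.zeros(mask.shape,np.uint8); m[v0:v1,u0:u1]=mask[v0:v1,u0:u1]; n,l,s,c=cv2.connectedComponentsWithStats(m); return c[1+np.argmax(s[1:,4])],s[1:,4].max()
def tr(C,deg,p): t=np.radians(deg); e=np.array([np.cos(t),np.sin(t)]); d=p[:2]-C; return np.array([d@e,-d[0]*e[1]+d[1]*e[0]]).round(4)
RC=np.array([.478,.32]);QC=np.array([.497,-.321])
c,n=cen((h[...,1]>40),(165,230,200,262)); print("pebble",n,tr(RC,16.8,onz("top",[c],.019)[0]))
c,n=cen((h[...,1]>70),(435,205,490,260)); print("bell",n,c,tr(QC,18.4,onz("top",[c],.02)[0]))
```

```text
vert top ((0.4706244414037286, 0.09550919857473517), 0.9961620489756267)
ammo top ((0.4892590902739684, -0.01848192910109958), 0.9688067436218262)
domeL top ((0.007852049845613607, -0.038163377449262015), 0.9756157361136543)
domeR top ((0.011077808934036426, -0.05034160668462562), 0.9795572667651706)
vert scene ((-0.2753682977182308, 0.5609417628858218), 1.074913432015313)
ammo scene ((-0.02728162567855108, 0.4041370620348026), 1.0659435387010927)
domeL scene ((0.009127825273857582, 0.08599557843769645), 1.1728838664514047)
domeR scene ((0.027404307153339857, -0.028731180797052502), 1.1949535926183066)
pebble 177 [ 0.0487 -0.0033]
bell 669 [464.42301943 211.20179372] [ 0.0831 -0.0482]
```

Run:
```python
import cv2
b=cv2.imread("pics/g21_t.png"); cv2.imwrite("pics/f.png",cv2.resize(b[130:340,130:520],None,fx=2,fy=2,interpolation=cv2.INTER_CUBIC))
```

```text
(no output)
```

View pics/f.png

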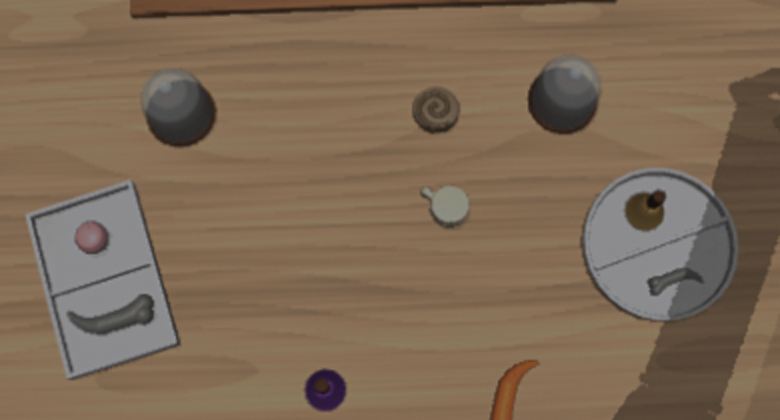

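Run:
```python
from h import *
s=r.read_state(); print(s['time'],np.abs(s['joint_vel']).max(), onz("top",[[452.5,235]],.02))
print(r.close_job())
```

```text
29.1167 0.14802823912288157 [[ 0.53494565 -0.30669301  0.02      ]]
the job is handed in; nothing more can be done
None
```

I made up both kits and handed the job in at 29 s. No verdict is reported.

- **Rectangular tray:** the long claw lies flat in the near cell and the pink pebble is in the far cell. The pebble measures 49 mm from the divider and 3 mm off the middle along it.
- **Round tray:** the short claw lies flat in the near half and the brass bell stands upright in the far half, about 40 mm from the divider. The claws and the bell were placed by the arm's reported position and checked by eye in the final pictures.
- **Setting down:** each piece was lowered until it touched the tray floor (4–10 N) before I opened the fingers.
- **Bystanders:** the vertebra, ammonite and both domes moved less than 1 pixel in both cameras between the first and last pictures, roughly 1 mm.

Three things failed or disagreed along the way:

- **Reported height was wrong:** the tool's true height was about 24 mm above the reported one. My first grasp on the long claw therefore closed on air just above it. I found the offset with a careful touch on the bench (up to about 47 N on the fingers) and used it from then on. The tray-floor contacts agreed with it.
- **Short claw position:** the two cameras differed by up to about 7 mm, so I took a point near the top camera's estimate, nudged toward the scene camera's. The grasp closed correctly at about 14 mm.
- **Final bell check:** the automatic colour mask for the bell also caught bare bench and gave a meaningless position. I used a position read by eye from the top picture instead, which matched the point where I released it to within 3 mm.

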